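# Sort the cellar tins, shut the case and drive its catch pin home

### The arm

A 6-joint arm with a two-finger parallel gripper is mounted at the origin on the work surface. World frame = base frame: x ahead of the robot, y to its left, z up, the work surface at z = 0. Lengths are in mm, angles in rad, forces in N, time in s.
With the tool pointing down it reaches from about 300 to 775 mm from the base axis. Payload 14.6 kg.
Tool frame: the origin (TCP) lies midway between the tips of the shut fingers; the grasp point (between the pads) lies 19 mm behind it (manip.grip_depth is the distance from the TCP to the grasp point, in mm); x points along the fingers, y is the direction in which the jaws open and shut, and the axes are right-handed (so a half turn about x gives the same grasp; the last joint's range is limited). The gripper opens to 94 mm and grips with 3 to 60 N. Pads are 16 mm wide; open, the fingers measure 119 mm over their backs; the gripper's body (75 mm by 177 mm) begins 78 mm behind the grasp point.
Start: joints at [1.085, 0.3, 1.521, -0, 1.321, -0.067], TCP at [223.662, 502.459, 205.446] pointing down, gripper open.
Joint ranges: [-3.03, 3.03], [-0.79, 2.21], [0.23, 2.52], [-1.04, 4.18], [0, 3.07], [-2.55, 2.55]. Speed limits (rad/s): [2.22, 2.22, 2.57, 3.14, 3.14, 3.14].

### API

Orientations are given as [roll, pitch, yaw] about the fixed x, y, z axes, in that order (R = Rz(yaw) Ry(pitch) Rx(roll)).
In Python, from cell import readout, cams, ticket, manip gives the robot as it stands. The module is installed in compiled form; this text tells all that it offers.
- The arm moves only by the tool apply_moves, never from a script. Its argument "plan" is one flat list of numbers, 7 for each row, row after row: the turn, a rotation vector about the tool's x, y, z in rad, then the shift along the tool's x, y, z in m, then the opening in per cent of the stroke, from 0 (shut) to 100 (fully open). In form: [wx, wy, wz, x, y, z, fingers, wx, wy, wz, x, y, z, fingers, ...]. A call has 1 to 5 rows; each row shifts and turns the commanded pose from where the row before left it, along the tool's axes as they then stand; what a row does not reach is not made up. A row lasts 1/8 s, in which the tool goes at most 62.5 mm and 10.7 degrees, less where a joint would pass 70% of its speed; a pose out of reach is approached as far as the arm can. A call with a gripper value outside its range is refused whole. The fingers move at their own pace and stop on an object; "force" is the grip in N (left out, the last holds). Time passes only in rows, so rows that do not move let the fingers close. It gives the time, the measured TCP pose, the force and the opening at its end, in the units of the state.
- readout.read_state(): the state, without advancing time (a new reading comes with each control period).
- cams.camera(name): name is "side" or "top" or "wrist"; returns a dict with "image" (400x640x3 uint8, red, green, blue), "fovy" (degrees; the focal length in pixels is half the picture's height over the tangent of half this angle, whatever the lens; pixels are square), "cx", "cy" (the principal point, pixels), "position" and "orientation" of the camera in the world; the wrist camera has in their place "T_tool_cam" (4x4, takes a point from camera to tool coordinates, whose origin is the TCP and whose axes are the tool frame's). Camera axes: x right, y down, z forward; pixel columns grow to the right and rows downward; lengths in mm; the calibration is good to about 2 mm. A picture is of the moment at which its call begins: read the wrist's pose just before it. There is no depth.
- ticket.sign_off(): hands the job in, once; it reports no verdict.
The state is a dict: "clock": time; "joints": joint angles; "qd": joint speeds; "effort": joint torques, N m; "eef_pos": TCP position; "eef_rot": TCP orientation; "wrist_force": force on the tool from outside, world axes, zero at the start; "moment": the same for the moment, N m; "finger_gap": finger opening in mm.
Only numpy, scipy, OpenCV 4.12 (cv2) and the standard library are available. Lean on these libraries where they do the work, as an engineer would, in place of code of your own. Each camera call takes 0.05 s, during which the arm holds its last target.

### The job

Stow all the small sound tins in the wooden case, and put every small tin whose shape shows it is spoilt (lid blown into a dome, or can crushed) in the white tub. Then close the case's lid fully without slamming it and, using the mallet and never the hand, drive the orange catch pin all the way down; lay the mallet back on its black mat. Leave the other jars, bottles and things where they stand.

Things in the scene. Friction and masses are not known exactly. Their poses are not given: they have to be found in the camera images.
- tin_1: Sound tin, 50 mm across, 56 mm tall, flat top, coloured label, about 0.15 kg. Origin at its centre (28 mm above its underside), z along its axis, up when it stands. May be absent.
- tin_2: Sound tin, 50 mm across, 56 mm tall, flat top, coloured label, about 0.15 kg. Origin at its centre (28 mm above its underside), z along its axis, up when it stands. May be absent.
- tin_3: Sound tin, 50 mm across, 56 mm tall, flat top, coloured label, about 0.15 kg. Origin at its centre (28 mm above its underside), z along its axis, up when it stands. May be absent.
- tin_4: Sound tin, 50 mm across, 56 mm tall, flat top, coloured label, about 0.15 kg. Origin at its centre (28 mm above its underside), z along its axis, up when it stands. May be absent.
- tin_swollen: Spoilt tin: 50 mm across and 56 mm tall in its straight part like a sound one, but its lid has blown into a dome 13 mm higher. Origin 28 mm above its underside, on the axis; z along the axis, up. May be absent (at least one of the two spoilt tins is there).
- tin_squashed: Spoilt tin: crushed to 36 mm tall, 50 mm across at the rims with a bulged belly 55 mm across. Origin at its centre (18 mm above its underside), z along the axis, up. May be absent.
- case: Wooden case fixed to the bench, 150 (x) x 250 (y) x 70 mm high, walls and floor 6 mm, closed by a hinged lid. Origin under its centre at bench level; -x is its front, towards the robot, where a wooden lug (30 x 50 mm, full height) carries the catch pin at x = -90 mm, y = 0. It takes four tins, standing or lying, centred near x = -33 or +33, y = -50 or +50 mm. Position and yaw vary.
- lid (a joint): Lid of the case, 150 x 250 x 8 mm, no handle. Angle in rad: 0 = shut flat on the rim, about 1.7 = standing open, leaning slightly away from the robot. A stiff hinge keeps it where it is left; about 4 N at its free edge moves it. It can be pushed towards the robot with closed fingers from behind its free edge, then pressed down from above.
- lid_hinge (a point): Hinge axis of the lid, at the middle of the case's far (+x) rim, 70 mm above the bench, parallel to the case's y. Its frame turns with the lid.
- lid_edge (a point): Middle of the lid's free edge, 150 mm from the hinge, mid-thickness.
- pin (a joint): Travel of the sprung catch pin, m: 0 to 0.003 = up (open), 0.020 = fully down. It needs about 8 N to drive, and friction holds it where it is left.
- pin_head: Orange round head of the catch pin, 28 mm across, 12 mm thick, on the case's front lug. Origin under its centre, z up. Its top is 113 mm above the bench when up, 94 mm when driven home; the shut lid's top is at 79 mm.
- tub: White open reject tub fixed to the bench, 140 x 140 x 50 mm high, walls 5 mm. Origin under its centre. It changes places with the mallet mat.
- mat: Black rubber mat fixed to the bench, 120 (x) x 220 (y) x 4 mm, the mallet's place. Origin under its centre.
- mallet: Square-headed mallet, about 0.3 kg: black rubber head, 50 mm along the handle, 54 x 54 mm across, any of its four sides can strike; wooden handle 24 x 24 mm square, 140 mm long. Origin at the head's centre; the handle runs along its own -x from 25 to 165 mm. It rests on one side of its head with the handle level, 27 mm above the mat, and balances so when set down.
- mallet_handle (a point): Point on the mallet's handle, 60 mm from the head's centre; a good place to grip, close to the head.
- big_jar: Bystander, to be left alone: glass jar, 90 mm across, 140 mm tall. Origin under its centre.
- jam_jar: Bystander, to be left alone: small amber jam jar with red cap, 60 mm across, 65 mm tall. Origin under its centre.
- jug: Bystander, to be left alone: yellow plastic bottle, 84 mm across, 180 mm tall. Origin under its centre.
- bean_can: Bystander, to be left alone: food can, 66 mm across, 100 mm tall. Origin under its centre.
- jar_lid: Bystander, to be left alone: flat brass jar lid, 72 mm across, 12 mm high. Origin under its centre.
- mug: Bystander, to be left alone: small white mug, 70 mm across, 60 mm tall. Origin under its centre.
There are look-alikes about, which are no part of the job. Leave any purple look-alike of the tin_3 alone.

How it is judged:
By the outcome, as a careful person would: the job done as asked, in the order asked, and still so for the second after the job is handed in, with the robot touching nothing.
Of tin_1, tin_2, tin_3, tin_4 only 3 to 4 are there at a start; the rules pass over those that are not, and their reading is None.
Of tin_swollen, tin_squashed only 1 to 2 are there at a start; the rules pass over those that are not, and their reading is None.
At some moment in a run one of tin_1, tin_2, tin_3, tin_4, tin_swollen, tin_squashed may be knocked a few centimetres aside while the robot is not near it.
Once in a run the grip may slacken for a moment while it holds something.
It also fails if it takes over 210 s, if anything falls off the work surface, if the arm or the gripper's body presses on something with over 40 N, if the wrist force passes 120 N, or if a joint passes its speed limit or range.

## Working session

There is one attempt and no reset: what is moved stays moved. The work goes in short steps, Python scripts to look and compute and a tool call to move; the robot and the scene stay as the last step left them, time stands still between calls to the robot, and variables do not carry over. Pictures are saved under pics/ and viewed, and the job is handed in when it is done.

Besides the shell and the picture viewer there is one more tool, called after "Call:" as name(argument=value, ...) on one line, values as JSON. apply_moves: Moves the arm, as the interface text tells. Its arguments: {"type":"object","properties":{"plan":{"type":"array","items":{"type":"number"}},"force":{"type":"number"}},"required":["plan"]}

```bash
mkdir -p pics; python3 - <<'E'
from cell import readout,cams,manip
import cv2,numpy as np
s=readout.read_state();print(s)
print([a for a in dir(manip) if a[0]!='_'])
for n in ['side','top','wrist']:
    c=cams.camera(n);cv2.imwrite(f'pics/{n}0.png',c['image'][:,:,::-1]);print(n,{k:v for k,v in c.items() if k!='image'})
E
```

```text
{'clock': 0.0, 'joints': array([ 1.08541888e+00,  3.00491243e-01,  1.52157908e+00,  8.26385481e-06,
        1.32068517e+00, -6.65654200e-02]), 'qd': array([-0.00123228, -0.00066546,  0.00023298,  0.00023902,  0.00091656,
       -0.00027099]), 'effort': array([-7.49063183e-04, -5.31810093e+01, -3.52744353e+01,  7.07768602e-02,
        2.43422430e-02, -9.95453934e-05]), 'eef_pos': array([223.53393914, 502.24324919, 204.87612322]), 'eef_rot': array([-1.64424504,  1.56963345, -2.06305912]), 'wrist_force': array([0.8652966 , 0.41683727, 0.01802499]), 'moment': array([-0.0291731 ,  0.00345538,  0.01061475]), 'finger_gap': 93.97573981844315}
['Unreachable', 'grip_depth']
side {'fovy': 46.82784962916142, 'cx': 318.72605687219965, 'cy': 199.6751079444197, 'position': array([ 201.99907557, -820.79209331,  862.85423191]), 'orientation': array([-2.24048742e+00, -1.40445066e-03, -3.64745054e-01])}
top {'fovy': 42.675924628435176, 'cx': 320.1899539430835, 'cy': 203.3536870048655, 'position': array([ 214.28818438,   67.55147862, 1707.00479307]), 'orientation': array([-2.94209331e+00,  1.08642088e-03, -1.57020999e+00])}
wrist {'fovy': 68.1736133528851, 'cx': 316.48880359580875, 'cy': 199.92482150669238, 'T_tool_cam': array([[-5.86372443e-04, -2.67658864e-01,  9.63513564e-01,
        -1.78969800e+02],
       [ 9.99999157e-01, -1.27281829e-03,  2.54994699e-04,
        -1.33193033e-01],
       [ 1.15812610e-03,  9.63512902e-01,  2.67659385e-01,
        -7.77961954e+01],
       [ 0.00000000e+00,  0.00000000e+00,  0.00000000e+00,
         1.00000000e+00]])}
```

View pics/top0.png

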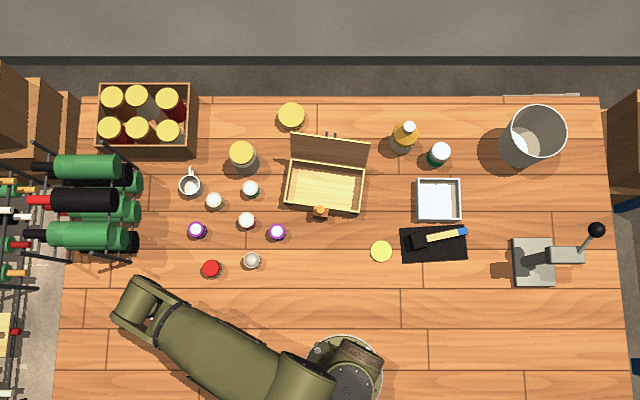

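View pics/side0.png

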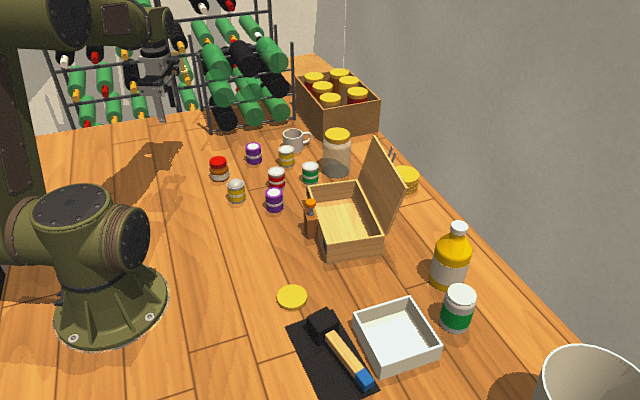

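View pics/wrist0.png

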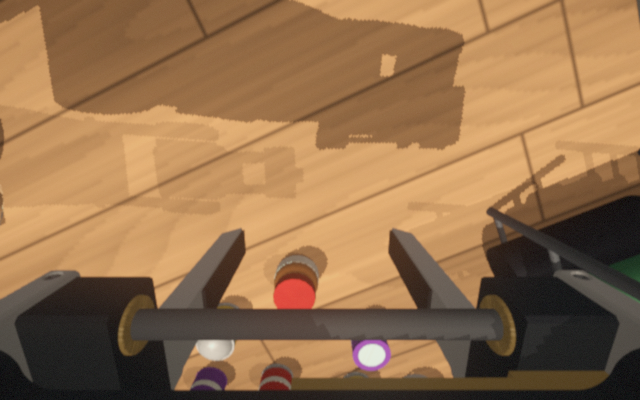

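```bash
python3 - <<'E'
import cv2
a=cv2.imread('pics/side0.png')[125:255,195:345];b=cv2.imread('pics/top0.png')[165:285,170:300]
cv2.imwrite('pics/c1.png',cv2.resize(a,None,fx=5,fy=4.6,interpolation=cv2.INTER_CUBIC)[:600,:800]);cv2.imwrite('pics/c2.png',cv2.resize(b,None,fx=5,fy=5,interpolation=cv2.INTER_CUBIC))
E
```

```text
(no output)
```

View pics/c1.png

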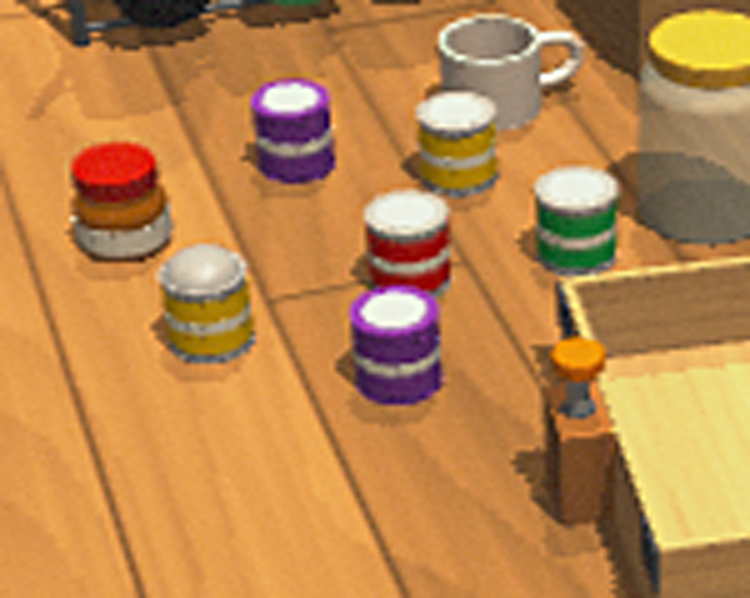

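View pics/c2.png

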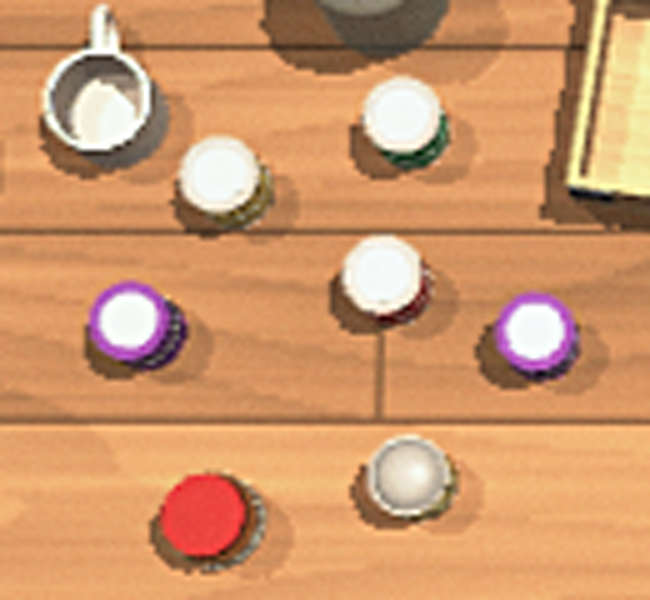

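```bash
cat > h.py <<'E'
import numpy as np,cv2
from scipy.spatial.transform import Rotation as Ro
from cell import readout,cams,manip
def R_of(rpy): return Ro.from_euler('xyz',rpy).as_matrix()
class Cam:
    def __init__(s,n):
        st=readout.read_state();c=cams.camera(n);s.im=c['image'][:,:,::-1].copy()
        s.f=200/np.tan(np.radians(c['fovy'])/2);s.cx,s.cy=c['cx'],c['cy']
        if n=='wrist':
            T=c['T_tool_cam'];Rt=R_of(st['eef_rot']);s.R=Rt@T[:3,:3];s.p=Rt@T[:3,3]+st['eef_pos']
        else: s.R=R_of(c['orientation']);s.p=np.array(c['position'])
    def ray(s,u,v):
        d=s.R@np.array([(u-s.cx)/s.f,(v-s.cy)/s.f,1]);return d/np.linalg.norm(d)
    def on(s,u,v,z):
        d=s.ray(u,v);return s.p+d*(z-s.p[2])/d[2]
    def pix(s,P):
        q=s.R.T@(np.asarray(P,float)-s.p);return s.cx+s.f*q[0]/q[2],s.cy+s.f*q[1]/q[2]
    def save(s,name,box=None,k=1):
        im=s.im
        if box: u0,v0,u1,v1=box;im=im[v0:v1,u0:u1]
        im=cv2.resize(im,None,fx=k,fy=k,interpolation=cv2.INTER_CUBIC);cv2.imwrite('pics/'+name+'.png',im)
def state():
    s=readout.read_state();R=R_of(s['eef_rot'])
    return s,s['eef_pos'],R
def rep():
    s,p,R=state();print('t%.2f'%s['clock'],'tcp',p.round(1),'x',R[:,0].round(3),'yaw_y %.2f deg'%np.degrees(np.arctan2(R[1,1],R[0,1])),'gap %.1f'%s['finger_gap'],'F',np.round(s['wrist_force'],1),'q',np.round(s['joints'],2))
def go(P,ydir=None):
    """P target TCP; ydir angle deg of tool y with tool straight down. prints shift in current tool frame (rotate first)"""
    s,p,R=state();rep()
    if ydir is not None:
        a=np.radians(ydir);y=np.array([np.cos(a),np.sin(a),0]);x=np.array([0,0,-1.]);R2=np.c_[x,y,np.cross(x,y)]
        print('rotvec',Ro.from_matrix(R.T@R2).as_rotvec().round(4))
        R=R2
    print('shift m after turn',((R.T@(np.asarray(P)-p))/1000).round(4))
def blobs(im,mask,amin=20):
    n,l,st,c=cv2.connectedComponentsWithStats(mask.astype('uint8'));return [(c[i],st[i]) for i in range(1,n) if st[i,4]>=amin]
E
python3 - <<'E'
from h import *
rep()
c=Cam('top');s=Cam('side')
b,g,r=[c.im[:,:,i].astype(int) for i in range(3)]
m=(np.minimum(np.minimum(b,g),r)>170)
m[:, :170]=0;m[:,480:]=0;m[:160]=0;m[285:]=0
for p,st in blobs(c.im,m): print('white',p.round(1),st,c.on(*p,56).round(1))
def edge(z,*pts):
    for u,v in pts: print((u,v),z,c.on(u,v,z).round(1))
hsv=cv2.cvtColor(c.im,cv2.COLOR_BGR2HSV)
m=(hsv[:,:,0]>6)&(hsv[:,:,0]<18)&(hsv[:,:,1]>200)&(hsv[:,:,2]>150)
for p,st in blobs(c.im,m): print('orange',p.round(1),st,c.on(*p,113).round(1))
c.save('case',(275,120,385,225),6);c.save('mat',(360,165,480,275),5)
E
```

```text
t0.15 tcp [223.6 502.3 205. ] x [-0.    -0.001 -1.   ] yaw_y 66.01 deg gap 93.9 F [-0.7 -0.2  0.1] q [ 1.09  0.3   1.52  0.    1.32 -0.07]
white [306.4 160.9] [297 160  20   3  21] [693.  115.8  56. ]
white [341.5 166. ] [318 163  47   8  48] [675.5  -1.5  56. ]
white [189.7 184.1] [179 166  21  29 240] [613.2 502.4  56. ]
white [336.5 174.8] [326 173  22   4  22] [645.1  15.3  56. ]
white [324.5 183.5] [298 177  56  13 213] [615.2  55.2  56. ]
white [436.5 200. ] [ 418  177   44   43 1388] [ 559.4 -313.6   56. ]
white [249.9 187.4] [243 180  15  15 175] [602.1 302.2  56. ]
white [331.7 190.6] [303 185  50  12 162] [591.1  31.4  56. ]
white [213.4 199.3] [206 192  16  15 176] [561.6 421.6  56. ]
white [299.2 200.7] [294 198  13   6  32] [557.  138.8  56. ]
white [344.  201.1] [337 200  14   3  27] [555.7  -9.   56. ]
white [340.9 208. ] [328 205  31   7  67] [532.5   1.5  56. ]
white [246.  219.3] [239 212  15  16 189] [494.8 312.1  56. ]
white [195.2 228.5] [190 223  12  12 102] [464.3 476.8  56. ]
white [276.6 230.8] [271 226  12  11 103] [456.9 211.5  56. ]
white [249.8 255.2] [244 252  15  11  24] [377.6 296.4  56. ]
white [251.2 259.2] [246 254  11  11  87] [364.7 291.5  56. ]
```

View pics/case.png

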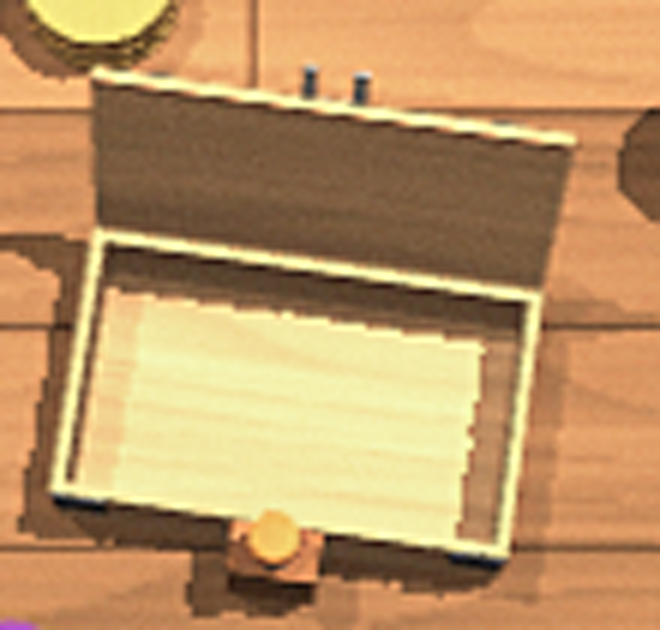

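View pics/mat.png

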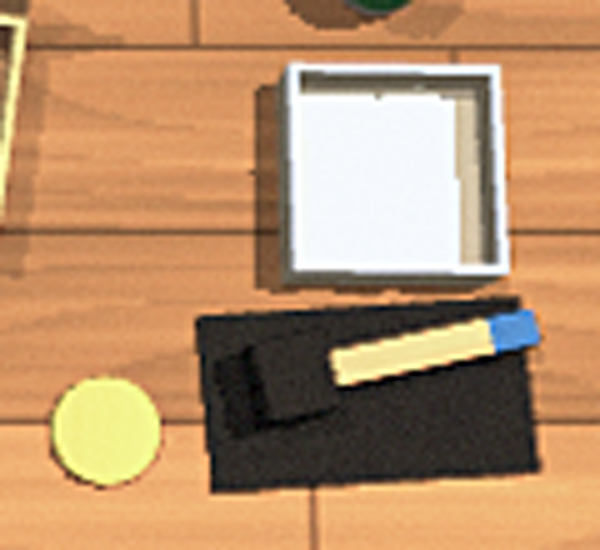

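```bash
python3 - <<'E'
from h import *
c=Cam('top')
def P(crop,k,o,z): 
    return np.array([c.on((u+.5)/k-.5+o[0],(v+.5)/k-.5+o[1],z) for u,v in crop])
q=P([(97,232),(541,297),(505,562),(52,490)],6,(275,120),70);print(q.round(1),'mean',q.mean(0).round(1))
print('sides',[np.linalg.norm(q[i]-q[(i+1)%4]).round(1) for i in range(4)],'yaw',[np.degrees(np.arctan2(*(q[i]-q[j])[[1,0]])).round(1) for i,j in((0,3),(1,2))],[(np.degrees(np.arctan2(*(q[i]-q[j])[[1,0]]))-90).round(1) for i,j in((0,1),(3,2))])
print('pin',P([(273,537)],6,(275,120),113))
q=P([(287,65),(500,65),(510,270),(287,275)],5,(360,165),50);print('tub',q.round(1),q.mean(0))
q=P([(197,318),(520,298),(540,470),(213,492)],5,(360,165),4);print('mat',q.round(1),q.mean(0))
q=P([(330,348),(338,385),(540,347),(532,310)],5,(360,165),43);print('handle',q.round(1),q[:2].mean(0),q[2:].mean(0))
for n in('side',):
    s=Cam(n);s.save('side_case',(290,120,420,270),4);s.save('side_mat',(270,270,450,400),4)
E
```

```text
[[698.1 167.4  70. ]
 [660.9 -77.8  70. ]
 [512.5 -55.8  70. ]
 [552.2 190.1  70. ]] mean [605.9  56.   70. ]
sides [np.float64(247.9), np.float64(150.0), np.float64(249.1), np.float64(147.6)] yaw [np.float64(-8.9), np.float64(-8.4)] [np.float64(-8.6), np.float64(-9.2)]
pin [[518.05076994  69.79925949 113.        ]]
tub [[ 637.1 -253.3   50. ]
 [ 637.1 -395.3   50. ]
 [ 498.4 -394.5   50. ]
 [ 495.1 -248.    50. ]] [ 566.92084448 -322.78524415   50.        ]
mat [[ 473.5 -195.3    4. ]
 [ 487.2 -413.     4. ]
 [ 371.7 -419.9    4. ]
 [ 357.  -202.4    4. ]] [ 422.35139793 -307.64425116    4.        ]
handle [[ 447.8 -275.8   43. ]
 [ 423.4 -280.    43. ]
 [ 448.5 -413.3   43. ]
 [ 473.  -409.4   43. ]] [ 435.60223581 -277.87787448   43.        ] [ 460.75165835 -411.37750005   43.        ]
```

View pics/side_case.png

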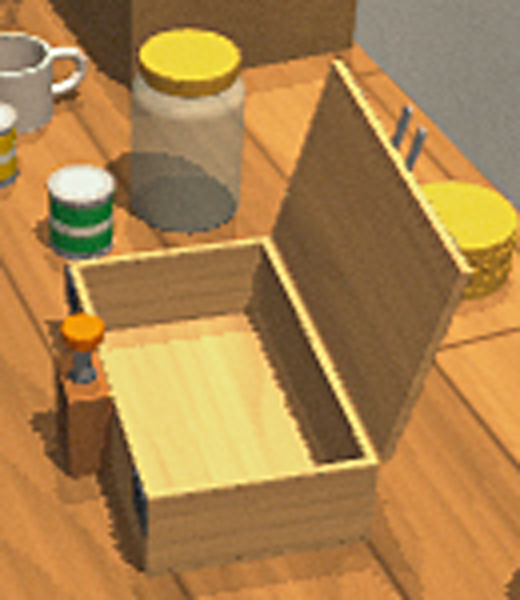

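View pics/side_mat.png

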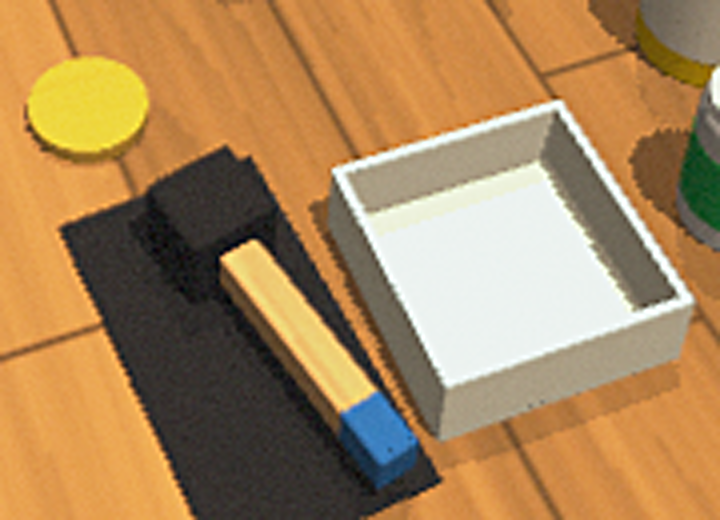

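```bash
python3 - <<'E'
from h import *
c=Cam('top');s=Cam('side')
hsv=cv2.cvtColor(c.im,cv2.COLOR_BGR2HSV)
m=(hsv[:,:,0]>20)&(hsv[:,:,0]<34)&(hsv[:,:,1]>130)&(hsv[:,:,2]>150)
m[:, :220]=0;m[:,390:]=0
for p,st in blobs(c.im,m): print('yel',p.round(1),st,c.on(*p,140).round(1))
hs=cv2.cvtColor(s.im,cv2.COLOR_BGR2HSV)
for nm,P in dict(green=(602,302),yellow=(561.6,421.6),red=(494.8,312.1),swol=(364.7,291.5)).items():
    print(nm,'top in side',np.round(s.pix([*P,56]),1),'base',np.round(s.pix([*P,0]),1))
m=hs[:,:,2]>185;m&=hs[:,:,1]<60
for p,st in blobs(s.im,m): 
    if p[0]<330 and p[0]>200: print('side white',p.round(1),st)
print('jar side top',s.pix([690,310,140]))
E
```

```text
yel [321.5 209.7] [319 207   6   6  21] [511.1  65.3 140. ]
green top in side [309.7 165.2] base [309.9 179.8]
yellow top in side [285.6 148.4] base [286.3 162.7]
red top in side [275.7 170.5] base [276.7 185.2]
swol top in side [235.3 183.1] base [237.3 198.1]
side white [243.5   5.7] [231   0  23  13 218]
side white [261.9   4.4] [257   0  11  10  91]
side white [294.8  24.3] [ 271    0   46   57 2091]
side white [202.    5.9] [200   3   6   7  21]
side white [222.9  11.3] [221   8   6   6  23]
side white [263.9  23.1] [258  13  11  24 175]
side white [240.7  30.4] [231  16  25  29 212]
side white [257.7  33.8] [255  32   7   5  20]
side white [233.2  87. ] [231  82   5  12  40]
side white [288.3 134.6] [283 129  16  10  28]
side white [303.9 132.7] [300 130  10   7  22]
side white [252.6 145.9] [247 143  12   7  52]
side white [285.8 148.6] [278 145  16   8 100]
side white [309.7 165.6] [302 162  16   9 112]
side white [275.7 170.9] [268 167  16   9 119]
side white [235.6 182.9] [229 178  15  11 108]
side white [273.3 191.9] [267 188  13   8  79]
jar side top (np.float64(335.55955599647336), np.float64(135.29442651537093))
```

```bash
python3 - <<'E'
from h import *
c=Cam('top');s=Cam('side')
c.save('jar',(220,130,270,205),8);s.save('jar2',(290,115,370,195),7)
for x in(680,690,700): print(c.pix([x,308,140]),s.pix([x,308,140]))
E
```

```text
(np.float64(245.21848115905283), np.float64(157.44939639519197)) (np.float64(332.7824833289159), np.float64(136.20213246160966))
(np.float64(245.31144672481187), np.float64(154.42747534203818)) (np.float64(335.8103724360116), np.float64(135.6072958569502))
(np.float64(245.40418657393184), np.float64(151.4128913911567)) (np.float64(338.826256143294), np.float64(135.01481774396922))
```

View pics/jar.png

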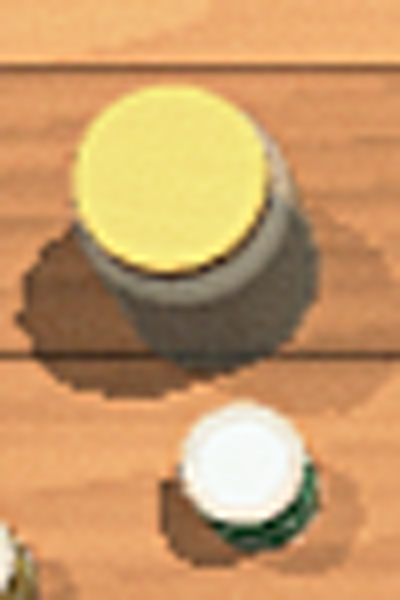

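View pics/jar2.png

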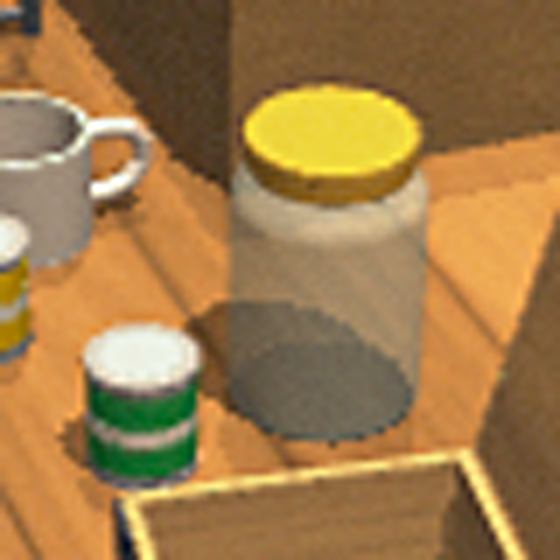

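```bash
python3 -c "
from h import *
go([364,291.5,120],81.2)"
```

```text
t0.55 tcp [223.7 502.5 205.4] x [-0. -0. -1.] yaw_y 66.00 deg gap 93.9 F [0.  0.2 0.4] q [ 1.09  0.3   1.52  0.    1.32 -0.07]
rotvec [-2.652e-01 -1.000e-04  0.000e+00]
shift m after turn [ 0.0854 -0.187   0.171 ]
```

Call:
apply_moves(plan=[-0.1326,0,0,0.0425,0,0,100,-0.1326,0,0,0.0425,0,0,100,0,0,0,0,-0.041,0.038,100,0,0,0,0,-0.041,0.038,100,0,0,0,0,-0.041,0.038,100], force=25)

```text
clock: 1.18
eef_pos: [318.2, 362.0, 120.5]
eef_rot: [0.589, 1.571, 0.436]
wrist_force: [0.1, 1.0, 1.3]
finger_gap: 94.0
```

Call:
apply_moves(plan=[0,0,0,0,-0.032,0.0285,100,0,0,0,0,-0.032,0.0285,100,0,0,0,0,0,0,100])

```text
clock: 1.55
eef_pos: [365.2, 289.9, 120.6]
eef_rot: [0.307, 1.57, 0.15]
wrist_force: [-0.2, 0.6, 0.9]
finger_gap: 93.9
```

```bash
python3 -c "
from h import *
go([364.5,291.5,22],81.2);c=Cam('wrist');c.save('w1');print(c.pix([364.7,291.5,56]))"
```

```text
t1.55 tcp [365.2 289.9 120.6] x [ 0.  0. -1.] yaw_y 81.01 deg gap 93.9 F [-0.2  0.6  0.9] q [ 0.59  0.21  1.85 -0.    1.09 -0.82]
rotvec [-0.0033  0.0003 -0.0001]
shift m after turn [ 0.0986  0.0015 -0.0009]
(np.float64(318.3643094942143), np.float64(210.41123625832336))
```

View pics/w1.png

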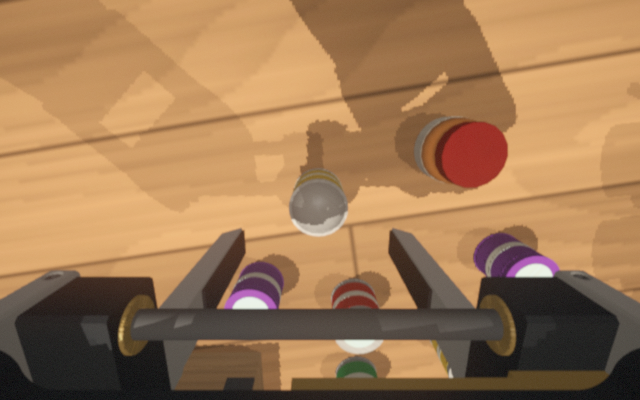

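Call:
apply_moves(plan=[0,0,0,0.05,0.001,-0.001,100,0,0,0,0.049,0,0,100,0,0,0,0,0,0,45,0,0,0,0,0,0,45,0,0,0,0,0,0,45], force=25)

```text
clock: 2.22
eef_pos: [364.0, 293.5, 23.3]
eef_rot: [0.772, 1.568, 0.619]
wrist_force: [0.9, 0.6, -0.9]
finger_gap: 67.2
```

Call:
apply_moves(plan=[0,0,0,0,0,0,40,0,0,0,0,0,0,40])

```text
clock: 2.48
eef_pos: [363.5, 292.8, 22.2]
eef_rot: [0.747, 1.57, 0.593]
wrist_force: [-2.7, -1.3, 8.1]
finger_gap: 49.4
```

Call:
apply_moves(plan=[0,0,0,0,0,0,30,0,0,0,-0.04,0,0,30,0,0,0,-0.05,0,0,30,0,0,0,-0.05,0,0,30,0,0,0,0,0,0,30], force=30)

```text
clock: 3.1
eef_pos: [364.4, 293.5, 164.7]
eef_rot: [0.756, 1.564, 0.602]
wrist_force: [-1.2, -0.4, -2.0]
finger_gap: 49.5
```

```bash
python3 -c "
from h import *
go([480,0,165],90);go([567,-322.5,165],81.2);"
```

```text
t3.10 tcp [364.4 293.5 164.7] x [ 0.005  0.004 -1.   ] yaw_y 81.20 deg gap 49.5 F [-1.2 -0.4 -2. ] q [ 0.6   0.15  1.8   0.    1.18 -0.82]
rotvec [-0.1537  0.005  -0.004 ]
shift m after turn [-0.0003 -0.2935  0.1156]
t3.10 tcp [364.4 293.5 164.7] x [ 0.005  0.004 -1.   ] yaw_y 81.20 deg gap 49.5 F [-1.2 -0.4 -2. ] q [ 0.6   0.15  1.8   0.    1.18 -0.82]
rotvec [-0.0001  0.0046 -0.0044]
shift m after turn [-3.000e-04 -5.777e-01  2.944e-01]
```

Call:
apply_moves(plan=[0,0,0,0,-0.048,0.0245,30,0,0,0,0,-0.048,0.0245,30,0,0,0,0,-0.048,0.0245,30,0,0,0,0,-0.048,0.0245,30,0,0,0,0,-0.048,0.0245,30])

```text
clock: 3.72
eef_pos: [447.3, 35.0, 160.2]
eef_rot: [-3.02, 1.569, 3.11]
wrist_force: [0.7, 0.4, -1.8]
finger_gap: 49.6
```

Call:
apply_moves(plan=[0,0,0,0,-0.048,0.0245,30,0,0,0,0,-0.048,0.0245,30,0,0,0,0,-0.048,0.0245,30,0,0,0,0,-0.048,0.0245,30,0,0,0,0,-0.048,0.0245,30])

```text
clock: 4.35
eef_pos: [531.7, -220.8, 159.8]
eef_rot: [2.811, 1.569, 2.658]
wrist_force: [0.2, -0.0, -1.5]
finger_gap: 49.8
```

Call:
apply_moves(plan=[0,0,0,0,-0.048,0.0245,30,0,0,0,0,-0.048,0.0245,30,0,0,0,0,0,0,30])

```text
clock: 4.72
eef_pos: [564.9, -324.2, 158.3]
eef_rot: [2.8, 1.567, 2.643]
wrist_force: [0.4, 0.3, -1.8]
finger_gap: 49.3
```

```bash
python3 -c "
from h import *
go([567,-322.5,30],81.2)"
```

```text
t4.72 tcp [ 564.9 -324.2  158.3] x [-0.003  0.002 -1.   ] yaw_y 81.02 deg gap 49.3 F [ 0.4  0.3 -1.8] q [-0.58  0.57  1.25 -0.    1.32 -1.99]
rotvec [-0.0031 -0.0031 -0.0011]
shift m after turn [0.1283 0.002  0.0018]
```

Call:
apply_moves(plan=[0,0,0,0.05,0,0,30,0,0,0,0.05,0,0,30,0,0,0,0.02,0,0,30,0,0,0,0.008,0,0,30,0,0,0,0,0,0,30])

```text
clock: 5.35
eef_pos: [566.1, -321.7, 34.5]
eef_rot: [-0.406, 1.57, -0.559]
wrist_force: [-0.1, 0.5, -0.5]
finger_gap: 49.5
```

Call:
apply_moves(plan=[0,0,0,0,0,0,70,0,0,0,0,0,0,70,0,0,0,0,0,0,70,0,0,0,-0.05,0,0,75,0,0,0,-0.06,0,0,75])

```text
clock: 5.98
eef_pos: [565.1, -321.3, 144.1]
eef_rot: [2.722, 1.569, 2.569]
wrist_force: [-0.1, -0.3, 0.6]
finger_gap: 70.3
```

```bash
python3 -c "
from h import *
rep();s=Cam('side');s.save('s2',(190,110,450,390),2.1);c=Cam('top');c.save('t2',(170,130,490,290),2.4)
go([495,312,150],81.2)"
```

```text
t5.97 tcp [ 565.1 -321.3  144.1] x [-0.002  0.001 -1.   ] yaw_y 81.20 deg gap 70.3 F [-0.1 -0.3  0.6] q [-0.57  0.57  1.27 -0.    1.29 -1.99]
t6.08 tcp [ 567.8 -322.9  151.1] x [ 0.009 -0.006 -1.   ] yaw_y 81.20 deg gap 70.4 F [-0.4 -0.7 -0.3] q [-0.57  0.57  1.27 -0.    1.29 -1.99]
rotvec [0.0001 0.0101 0.0045]
shift m after turn [ 0.0011  0.6163 -0.1691]
```

View pics/s2.png

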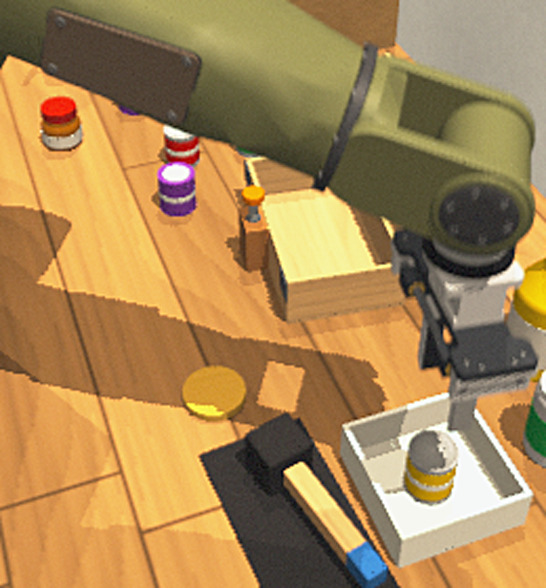

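View pics/t2.png

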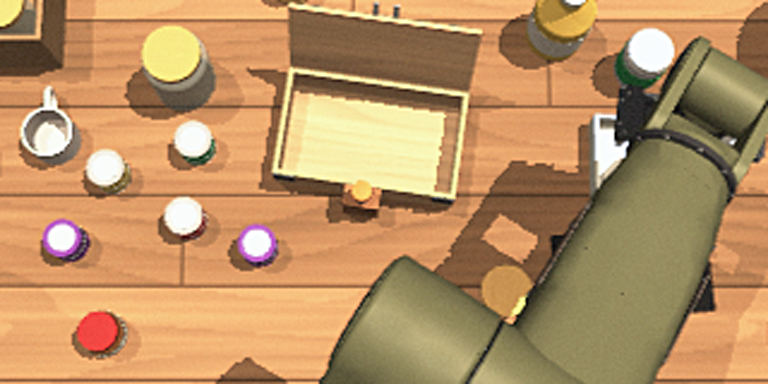

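Call:
apply_moves(plan=[0,0,0,0,0.051,-0.014,100,0,0,0,0,0.051,-0.014,100,0,0,0,0,0.051,-0.014,100,0,0,0,0,0.051,-0.014,100,0,0,0,0,0.051,-0.014,100])

```text
clock: 6.7
eef_pos: [535.0, -57.2, 143.5]
eef_rot: [0.08, 1.57, -0.073]
wrist_force: [0.6, 0.1, -0.2]
finger_gap: 93.8
```

Call:
apply_moves(plan=[0,0,0,0,0.051,-0.014,100,0,0,0,0,0.051,-0.014,100,0,0,0,0,0.051,-0.014,100,0,0,0,0,0.051,-0.014,100,0,0,0,0,0.051,-0.014,100])

```text
clock: 7.32
eef_pos: [504.9, 205.6, 143.5]
eef_rot: [0.391, 1.57, 0.237]
wrist_force: [1.2, 0.2, -0.0]
finger_gap: 93.9
```

Call:
apply_moves(plan=[0,0,0,0,0.051,-0.014,100,0,0,0,0,0.051,-0.014,100,0,0,0,0,0,0,100,0,0,0,0,0,0,100])

```text
clock: 7.82
eef_pos: [493.2, 308.4, 143.2]
eef_rot: [-2.04, 1.57, -2.194]
wrist_force: [0.6, -0.7, -0.0]
finger_gap: 93.7
```

```bash
python3 -c "
from h import *
go([495,312,22],81.2);c=Cam('wrist');c.save('w3');print(c.pix([494.8,312,56]))"
```

```text
t7.83 tcp [493.2 308.4 143.2] x [-0. -0. -1.] yaw_y 81.21 deg gap 93.7 F [ 0.6 -0.7 -0. ] q [ 0.5   0.43  1.5  -0.    1.22 -0.92]
rotvec [ 0.0002 -0.0002  0.0004]
shift m after turn [0.1212 0.0038 0.0012]
(np.float64(320.64868196105914), np.float64(204.95058665030734))
```

View pics/w3.png

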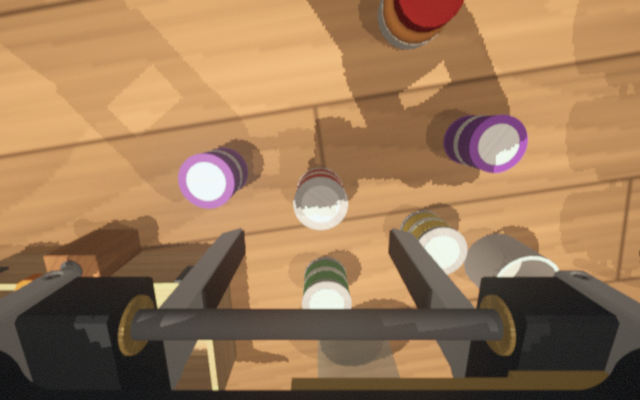

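Call:
apply_moves(plan=[0,0,0,0.05,0.004,0.001,100,0,0,0,0.05,0,0,100,0,0,0,0.021,0,0,45,0,0,0,0,0,0,40,0,0,0,0,0,0,30], force=30)

```text
clock: 8.5
eef_pos: [495.7, 312.4, 23.8]
eef_rot: [0.644, 1.569, 0.489]
wrist_force: [0.3, 0.3, -0.4]
finger_gap: 67.7
```

Call:
apply_moves(plan=[0,0,0,0,0,0,30,0,0,0,0,0,0,30,0,0,0,-0.04,0,0,30,0,0,0,-0.05,0,0,30,0,0,0,-0.05,0,0,30])

```text
clock: 9.12
eef_pos: [494.6, 312.6, 164.2]
eef_rot: [-2.752, 1.571, -2.906]
wrist_force: [-0.1, -0.6, -0.7]
finger_gap: 49.4
```

```bash
python3 -c "
from h import *
go([580.9,110.5,160],81.2)"
```

```text
t9.12 tcp [494.6 312.6 164.2] x [-0. -0. -1.] yaw_y 81.21 deg gap 49.4 F [-0.1 -0.6 -0.7] q [ 0.5   0.41  1.47  0.    1.26 -0.92]
rotvec [ 0.0001 -0.      0.    ]
shift m after turn [ 0.0042 -0.1866  0.1163]
```

```bash
python3 -c "
from h import *
go([643,101,160],81.2)"
```

```text
t9.12 tcp [494.6 312.6 164.2] x [-0. -0. -1.] yaw_y 81.21 deg gap 49.4 F [-0.1 -0.6 -0.7] q [ 0.5   0.41  1.47  0.    1.26 -0.92]
rotvec [ 0.0001 -0.      0.    ]
shift m after turn [ 0.0042 -0.1864  0.1791]
```

Call:
apply_moves(plan=[0,0,0,0,-0.0373,0.0358,30,0,0,0,0,-0.0373,0.0358,30,0,0,0,0,-0.0373,0.0358,30,0,0,0,0,-0.0373,0.0358,30,0,0,0,0,-0.0373,0.0358,30])

```text
clock: 9.75
eef_pos: [643.9, 99.6, 162.7]
eef_rot: [0.428, 1.571, 0.274]
wrist_force: [0.8, 0.1, -1.3]
finger_gap: 49.6
```

Call:
apply_moves(plan=[0,0,0,0,0,0,30,0,0,0,0,0,0,30])

```text
clock: 10.0
eef_pos: [642.8, 101.4, 162.3]
eef_rot: [2.913, 1.57, 2.759]
wrist_force: [-0.7, 0.8, -1.5]
finger_gap: 49.7
```

```bash
python3 -c "
from h import *
go([643,101,30],81.2);s=Cam('side');s.save('s4',(190,60,450,270),2.4);s=Cam('top');s.save('t4',(220,100,400,240),4)"
```

```text
t10.00 tcp [642.8 101.4 162.3] x [-0.  0. -1.] yaw_y 81.19 deg gap 49.7 F [-0.7  0.8 -1.5] q [ 0.1   0.56  1.25  0.    1.33 -1.32]
rotvec [-0.0001 -0.0005 -0.0001]
shift m after turn [ 0.1323 -0.0004  0.0002]
```

View pics/s4.png

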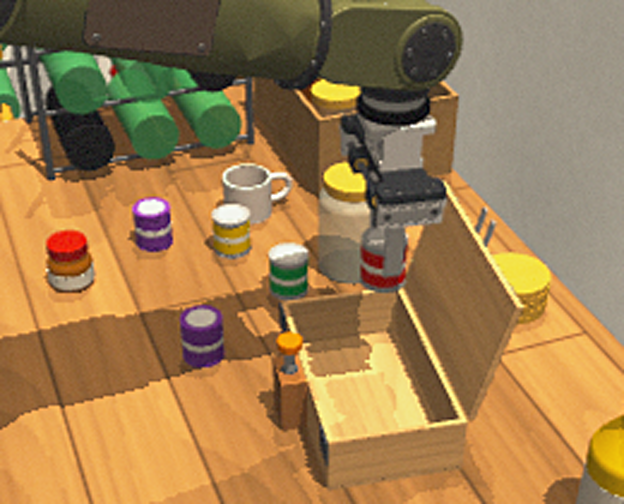

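View pics/t4.png

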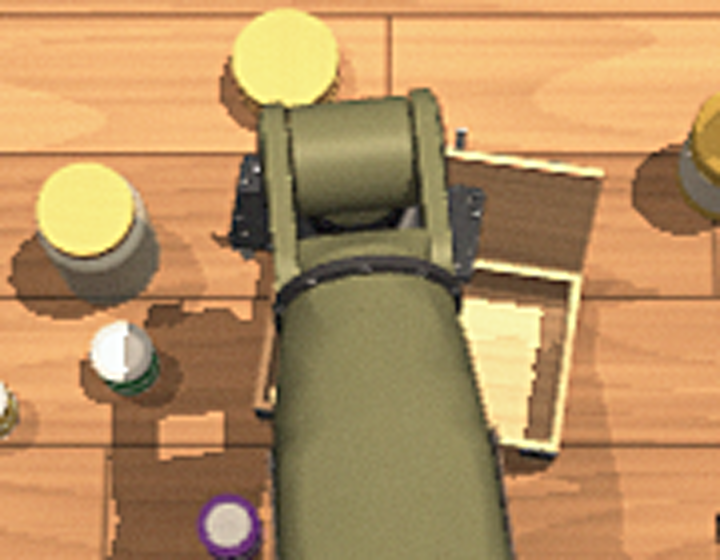

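Call:
apply_moves(plan=[0,0,0,0.04,0,0,30,0,0,0,0.03,0,0,30,0,0,0,0.03,0,0,30,0,0,0,0.02,0,0,30,0,0,0,0.01,0,0,30])

```text
clock: 10.72
eef_pos: [642.9, 101.6, 31.8]
eef_rot: [-2.935, 1.57, -3.088]
wrist_force: [-0.6, 0.9, -0.8]
finger_gap: 49.8
```

Call:
apply_moves(plan=[0,0,0,0.002,0,0,30,0,0,0,0,0,0,30])

```text
clock: 10.98
eef_pos: [643.6, 101.1, 31.3]
eef_rot: [0.25, 1.569, 0.096]
wrist_force: [0.5, -0.1, -1.1]
finger_gap: 49.9
```

```bash
python3 -c "
from h import *
go([643,101,29],81.2)"
```

```text
t10.97 tcp [643.6 101.1  31.3] x [ 0.001  0.    -1.   ] yaw_y 81.20 deg gap 49.9 F [ 0.5 -0.1 -1.1] q [ 0.1   0.7   1.36 -0.    1.09 -1.32]
rotvec [ 0.0001  0.0013 -0.0003]
shift m after turn [ 0.0023 -0.0002 -0.0006]
```

Call:
apply_moves(plan=[0,0,0,0.002,0,0,30,0,0,0,0,0,0,30,0,0,0,0,0,0,62,0,0,0,0,0,0,65,0,0,0,0,0,0,65])

```text
clock: 11.6
eef_pos: [643.1, 101.1, 28.4]
eef_rot: [-2.864, 1.571, -3.017]
wrist_force: [-0.4, -1.2, 0.9]
finger_gap: 61.5
```

Call:
apply_moves(plan=[0,0,0,-0.04,0,0,65,0,0,0,-0.05,0,0,65,0,0,0,-0.05,0,0,70])

```text
clock: 11.98
eef_pos: [643.0, 101.0, 169.9]
eef_rot: [-2.839, 1.57, -2.993]
wrist_force: [0.2, -0.3, 0.0]
finger_gap: 65.3
```

```bash
python3 -c "
from h import *
go([600,302,170],81.2)"
```

```text
t11.97 tcp [643.  101.  169.9] x [-0. -0. -1.] yaw_y 81.20 deg gap 65.3 F [ 0.2 -0.3  0. ] q [ 0.1   0.55  1.25 -0.    1.34 -1.32]
rotvec [ 0.0001 -0.0003  0.0001]
shift m after turn [-1.00e-04  1.92e-01 -7.32e-02]
```

Call:
apply_moves(plan=[0,0,0,0,0.048,-0.0183,100,0,0,0,0,0.048,-0.0183,100,0,0,0,0,0.048,-0.0183,100,0,0,0,0,0.048,-0.0183,100,0,0,0,0,0,0,100])

```text
clock: 12.6
eef_pos: [598.9, 305.2, 168.1]
eef_rot: [2.965, 1.57, 2.815]
wrist_force: [-0.4, -1.0, -0.8]
finger_gap: 93.7
```

```bash
python3 -c "
from h import *
go([599.5,302,25],81.2);c=Cam('wrist');c.save('w5');print(c.pix([602,302,56]),c.pix([697,320,140]));s=Cam('side');s.save('s5',(190,60,450,270),2.4)"
```

```text
t12.60 tcp [598.9 305.2 168.1] x [-0.  0. -1.] yaw_y 81.43 deg gap 93.7 F [-0.4 -1.  -0.8] q [ 0.42  0.61  1.17  0.    1.37 -1.  ]
rotvec [ 0.004  -0.0005 -0.0001]
shift m after turn [ 0.1431 -0.0031  0.0011]
(np.float64(313.9303527529114), np.float64(200.4152160304126)) (np.float64(351.96406947070915), np.float64(333.28113928696257))
```

View pics/w5.png

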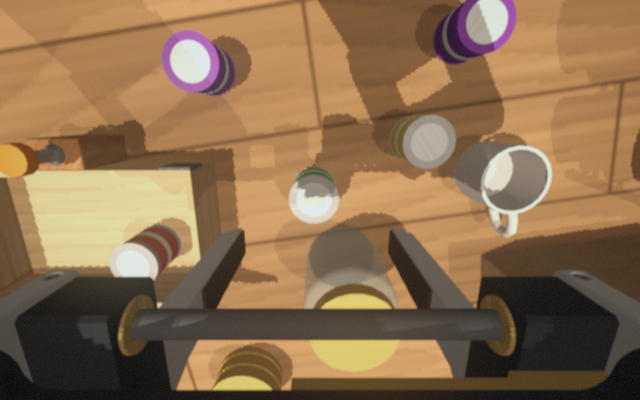

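View pics/s5.png

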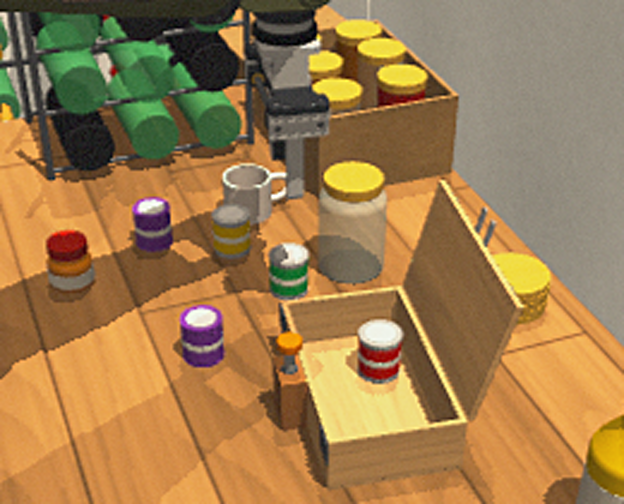

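Call:
apply_moves(plan=[0,0,0,0.05,-0.003,0,100,0,0,0,0.05,0,0,100,0,0,0,0.043,0,0,100,0,0,0,0,0,0,40,0,0,0,0,0,0,30])

```text
clock: 13.32
eef_pos: [601.0, 298.7, 27.7]
eef_rot: [0.545, 1.568, 0.391]
wrist_force: [0.6, -0.2, -0.2]
finger_gap: 77.3
```

Call:
apply_moves(plan=[0,0,0,0,0,0,30,0,0,0,0,0,0,30,0,0,0,-0.04,0,0,30,0,0,0,-0.05,0,0,30,0,0,0,-0.05,0,0,30])

```text
clock: 13.95
eef_pos: [599.6, 299.0, 167.5]
eef_rot: [0.584, 1.571, 0.431]
wrist_force: [0.6, 0.8, -0.2]
finger_gap: 48.4
```

```bash
python3 -c "
from h import *
go([565.6,11.7,168],81.2);print()
go([580.9,110.5,168],81.2)"
```

```text
t13.95 tcp [599.6 299.  167.5] x [ 0.  0. -1.] yaw_y 81.20 deg gap 48.4 F [ 0.6  0.8 -0.2] q [ 0.41  0.6   1.18  0.    1.36 -1.01]
rotvec [ 0.      0.0002 -0.0001]
shift m after turn [-0.0005 -0.2891  0.0104]

t13.95 tcp [599.6 299.  167.5] x [ 0.  0. -1.] yaw_y 81.20 deg gap 48.4 F [ 0.6  0.8 -0.2] q [ 0.41  0.6   1.18  0.    1.36 -1.01]
rotvec [ 0.      0.0002 -0.0001]
shift m after turn [-0.0005 -0.1891  0.0104]
```

Call:
apply_moves(plan=[0,0,0,0,-0.058,0.002,30,0,0,0,0,-0.058,0.002,30,0,0,0,0,-0.058,0.002,30,0,0,0,0,-0.058,0.002,30,0,0,0,0,-0.057,0.002,30])

```text
clock: 14.58
eef_pos: [565.0, 10.1, 166.1]
eef_rot: [0.034, 1.57, -0.12]
wrist_force: [0.6, -0.5, -1.7]
finger_gap: 48.2
```

Call:
apply_moves(plan=[0,0,0,0,0,0,30,0,0,0,0,0,0,30])

```text
clock: 14.82
eef_pos: [565.5, 12.2, 165.9]
eef_rot: [0.504, 1.57, 0.35]
wrist_force: [0.4, 0.2, -1.0]
finger_gap: 48.4
```

```bash
python3 -c "
from h import *
go([565.6,11.7,33],81.2);s=Cam('side');s.save('s6',(190,60,450,270),2.4)"
```

```text
t14.82 tcp [565.5  12.2 165.9] x [ 0.001  0.    -1.   ] yaw_y 81.18 deg gap 48.4 F [ 0.4  0.2 -1. ] q [-0.04  0.37  1.52  0.    1.25 -1.46]
rotvec [-0.0003  0.0005 -0.0003]
shift m after turn [ 1.329e-01 -5.000e-04  1.000e-04]
```

View pics/s6.png

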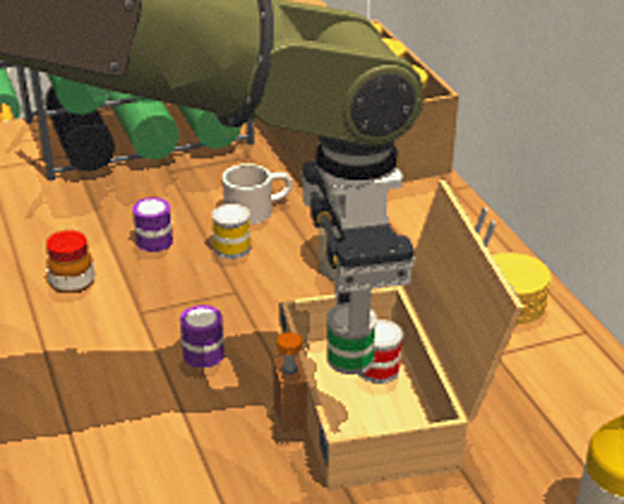

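Call:
apply_moves(plan=[0,0,0,0.04,0,0,30,0,0,0,0.03,0,0,30,0,0,0,0.03,0,0,30,0,0,0,0.02,0,0,30,0,0,0,0.011,0,0,30])

```text
clock: 15.5
eef_pos: [569.3, 13.2, 38.7]
eef_rot: [0.105, 1.561, -0.046]
wrist_force: [-0.4, -0.5, 44.6]
finger_gap: 49.2
```

Call:
apply_moves(plan=[0,0,0,0.003,0,0,30,0,0,0,0,0,0,30,0,0,0,0,0,0,62,0,0,0,0,0,0,65,0,0,0,0,0,0,65])

```text
clock: 16.12
eef_pos: [565.2, 12.5, 31.1]
eef_rot: [-3.051, 1.57, 3.08]
wrist_force: [-0.2, -0.3, 0.1]
finger_gap: 61.0
```

Call:
apply_moves(plan=[0,0,0,-0.04,0,0,65,0,0,0,-0.05,0,0,65,0,0,0,-0.05,0,0,70])

```text
clock: 16.5
eef_pos: [565.1, 12.1, 172.7]
eef_rot: [-3.066, 1.57, 3.064]
wrist_force: [-0.2, 0.3, -0.3]
finger_gap: 65.2
```

```bash
python3 -c "
from h import *
go([561.5,421.5,168],81.2)
c=Cam('top');c.save('t7',(170,130,400,290),3)
b=c.im.min(2);m=b>165;m[:, :170]=0;m[:,270:]=0;m[:175]=0;m[240:]=0
for p,st in blobs(c.im,m): print(p.round(1),st,c.on(*p,56).round(1))"
```

```text
t16.50 tcp [565.1  12.1 172.7] x [-0.001  0.    -1.   ] yaw_y 81.22 deg gap 65.2 F [-0.2  0.3 -0.3] q [-0.04  0.36  1.52  0.    1.26 -1.46]
rotvec [ 0.0003 -0.0008  0.0001]
shift m after turn [ 0.0047  0.404  -0.0662]
[189.7 186.1] [179 175  21  20 218] [606.1 502.   56. ]
[213.2 199.3] [206 192  16  15 186] [561.6 422.1  56. ]
[195.3 228.5] [190 223  12  12 107] [464.4 476.5  56. ]
```

View pics/t7.png

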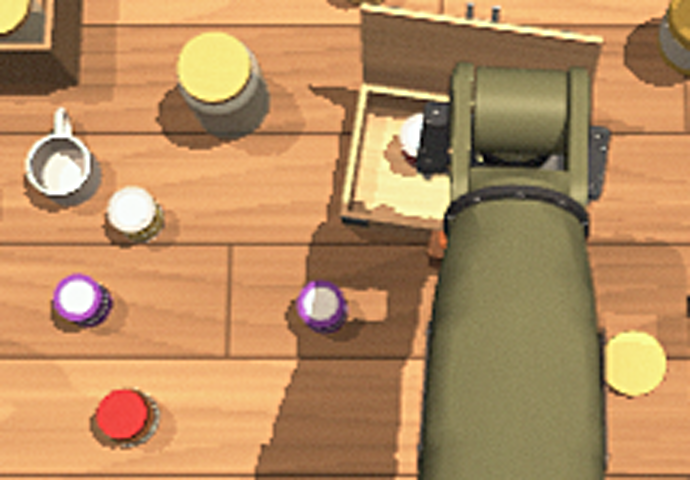

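Call:
apply_moves(plan=[0,0,0,0,0.0505,-0.0083,75,0,0,0,0,0.0505,-0.0083,75,0,0,0,0,0.0505,-0.0083,75,0,0,0,0,0.0505,-0.0083,75,0,0,0,0,0.0505,-0.0083,75])

```text
clock: 17.18
eef_pos: [562.7, 269.6, 171.0]
eef_rot: [-2.576, 1.57, -2.73]
wrist_force: [0.8, 0.5, 0.6]
finger_gap: 70.4
```

Call:
apply_moves(plan=[0,0,0,0,0.0505,-0.0083,75,0,0,0,0,0.0505,-0.0083,75,0,0,0,0,0.0505,-0.0083,75,0,0,0,0,0,0,75,0,0,0,0,0,0,75])

```text
clock: 17.8
eef_pos: [561.5, 421.0, 170.7]
eef_rot: [-2.226, 1.57, -2.379]
wrist_force: [0.8, -0.3, 0.6]
finger_gap: 70.6
```

```bash
python3 -c "
from h import *
go([561.5,421.7,24],81.2);c=Cam('wrist');c.save('w8');print(c.pix([561.5,421.7,56]));c=Cam('top');c.save('t8',(170,130,400,290),3);c=Cam('side');c.save('s8',(250,120,410,270),4)"
```

```text
t17.80 tcp [561.5 421.  170.7] x [-0.001 -0.001 -1.   ] yaw_y 81.21 deg gap 70.6 F [ 0.8 -0.3  0.6] q [ 0.59  0.68  1.05 -0.    1.41 -0.83]
rotvec [ 0.0002 -0.0007  0.0009]
shift m after turn [ 1.467e-01  7.000e-04 -1.000e-04]
(np.float64(317.3764836779773), np.float64(196.3641013875062))
```

View pics/w8.png

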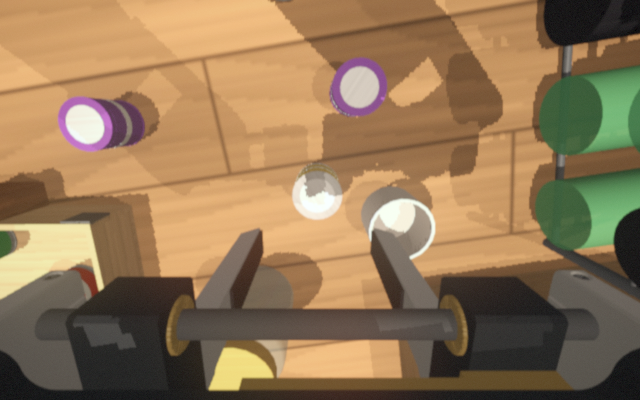

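View pics/s8.png

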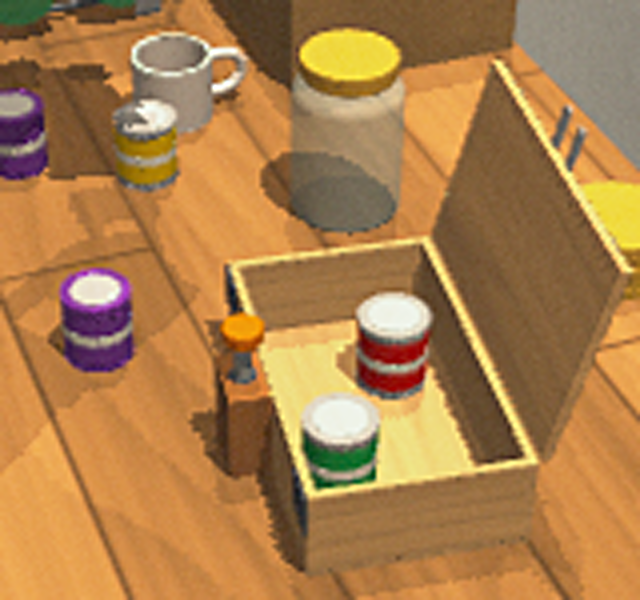

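View pics/t8.png

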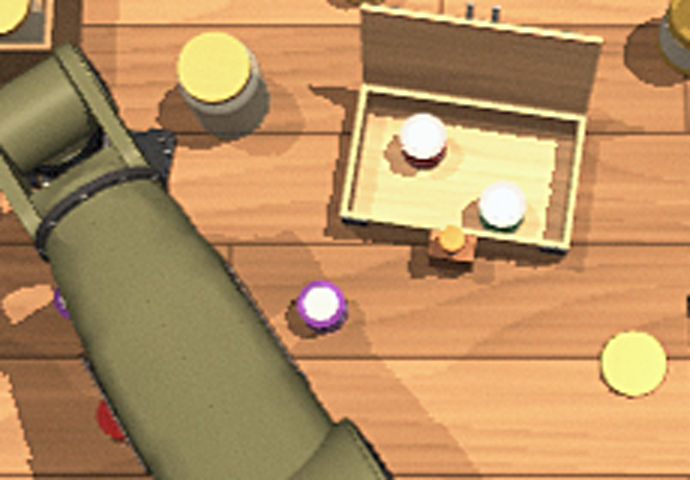

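```bash
python3 -c "
from h import *
c=Cam('top')
a=np.radians(-8.8);ex=np.array([np.cos(a),np.sin(a)]);ey=np.array([-ex[1],ex[0]])
def loc(P): d=P[:2]-np.array([605.9,56]);return (d@ex).round(1),(d@ey).round(1)
b=c.im.min(2);m=b>215;m[:, :290]=0;m[:,360:]=0;m[:165]=0;m[215:]=0
for p,st in blobs(c.im,m): P=c.on(*p,62);print(p.round(1),st,P.round(1),loc(P))
for q in [(423,138),(502.5,206)]: P=c.on((q[0]+.5)/3-.5+170,(q[1]+.5)/3-.5+130,62);print(P,loc(P))
"
```

```text
[310.7 174.9] [304 168  15  15 167] [643.1 101.2  62. ] (np.float64(29.9), np.float64(50.3))
[337.2 197.5] [330 191  15  14 173] [566.5  13.5  62. ] (np.float64(-32.4), np.float64(-48.0))
[640.50043756 101.15266651  62.        ] (np.float64(27.3), np.float64(49.9))
[563.7323551   13.78358807  62.        ] (np.float64(-35.2), np.float64(-48.2))
```

Call:
apply_moves(plan=[0,0,0,0.05,0,0,75,0,0,0,0.05,0,0,75,0,0,0,0.047,0,0,75,0,0,0,0,0,0,40,0,0,0,0,0,0,30], force=35)

```text
clock: 18.62
eef_pos: [562.7, 421.6, 27.0]
eef_rot: [0.747, 1.568, 0.593]
wrist_force: [-0.2, 0.4, 0.2]
finger_gap: 54.0
```

Call:
apply_moves(plan=[0,0,0,0,0,0,30,0,0,0,0,0,0,30,0,0,0,-0.04,0,0,30,0,0,0,-0.05,0,0,30,0,0,0,-0.05,0,0,30])

```text
clock: 19.25
eef_pos: [561.6, 421.3, 167.4]
eef_rot: [0.772, 1.569, 0.619]
wrist_force: [1.0, -1.1, -1.4]
finger_gap: 49.4
```

```bash
python3 -c "
from h import *
go([580.9,110.5,168],81.2)"
```

```text
t19.25 tcp [561.6 421.3 167.4] x [ 0.001  0.001 -1.   ] yaw_y 81.20 deg gap 49.4 F [ 1.  -1.1 -1.4] q [ 0.59  0.68  1.06  0.    1.4  -0.83]
rotvec [ 0.     0.001 -0.001]
shift m after turn [-0.0006 -0.3042  0.0667]
```

6 rows of (-0.0507, 0.0111).

Call:
apply_moves(plan=[0,0,0,0,-0.0507,0.0111,30,0,0,0,0,-0.0507,0.0111,30,0,0,0,0,-0.0507,0.0111,30,0,0,0,0,-0.0507,0.0111,30,0,0,0,0,-0.0507,0.0111,30])

```text
clock: 19.88
eef_pos: [577.8, 160.7, 165.9]
eef_rot: [0.381, 1.569, 0.227]
wrist_force: [-0.1, -0.2, -0.9]
finger_gap: 49.5
```

Call:
apply_moves(plan=[0,0,0,0,-0.0507,0.0111,30,0,0,0,0,0,0,30,0,0,0,0,0,0,30])

```text
clock: 20.25
eef_pos: [581.1, 110.8, 165.4]
eef_rot: [0.438, 1.569, 0.284]
wrist_force: [-0.4, 0.1, -1.5]
finger_gap: 49.6
```

```bash
python3 -c "
from h import *
go([580.9,110.5,33],81.2);s=Cam('side');s.save('s9',(250,80,410,270),3)"
```

```text
t20.25 tcp [581.1 110.8 165.4] x [ 0.001  0.    -1.   ] yaw_y 81.19 deg gap 49.6 F [-0.4  0.1 -1.5] q [ 0.13  0.42  1.45  0.    1.27 -1.29]
rotvec [-0.0002  0.0012 -0.0006]
shift m after turn [ 1.324e-01 -3.000e-04 -1.000e-04]
```

View pics/s9.png

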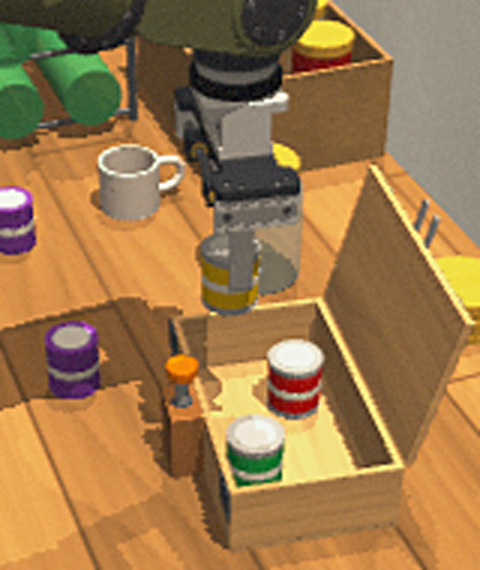

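Call:
apply_moves(plan=[0,0,0,0.04,0,0,30,0,0,0,0.03,0,0,30,0,0,0,0.03,0,0,30,0,0,0,0.018,0,0,30,0,0,0,0.01,0,0,30])

```text
clock: 20.92
eef_pos: [580.8, 111.1, 35.9]
eef_rot: [-2.952, 1.57, -3.105]
wrist_force: [-0.2, 0.3, -1.6]
finger_gap: 49.8
```

Call:
apply_moves(plan=[0,0,0,0.003,0,0,30,0,0,0,0.002,0,0,30])

```text
clock: 21.18
eef_pos: [581.3, 110.7, 33.4]
eef_rot: [0.397, 1.57, 0.243]
wrist_force: [-14.1, -1.2, 25.8]
finger_gap: 49.6
```

Call:
apply_moves(plan=[0,0,0,0,0,0,62,0,0,0,0,0,0,65,0,0,0,0,0,0,65,0,0,0,-0.04,0,0,65,0,0,0,-0.05,0,0,65])

```text
clock: 21.8
eef_pos: [580.4, 110.4, 121.8]
eef_rot: [-2.851, 1.569, -3.005]
wrist_force: [0.1, 0.4, -0.1]
finger_gap: 61.2
```

Call:
apply_moves(plan=[0,0,0,-0.05,0,0,30,0,0,0,-0.05,0,0,0,0,0,0,-0.05,0,0,0])

```text
clock: 22.18
eef_pos: [580.7, 110.4, 273.3]
eef_rot: [0.262, 1.571, 0.108]
wrist_force: [0.3, -0.6, 0.5]
finger_gap: 34.8
```

```bash
python3 -c "
from h import *
rep();s=Cam('side');s.save('s10',(250,80,410,270),3)"
```

```text
t22.18 tcp [580.7 110.4 273.3] x [ 0.  0. -1.] yaw_y 81.20 deg gap 34.8 F [ 0.3 -0.6  0.5] q [ 0.13  0.35  1.29 -0.    1.49 -1.29]
```

View pics/s10.png

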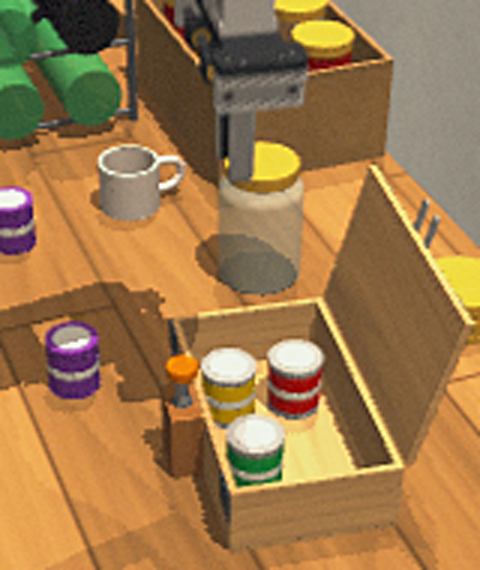

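```bash
python3 -c "
from h import *
c=Cam('top');s=Cam('side')
def tri(a,b):
    d1=c.ray(*a);d2=s.ray(*b);A=np.c_[d1,-d2];t=np.linalg.lstsq(A,s.p-c.p,rcond=None)[0]
    p,q=c.p+t[0]*d1,s.p+t[1]*d2;return ((p+q)/2).round(1),np.linalg.norm(p-q).round(1)
print(tri((326.8,131.3),(391.5,147.5)),tri((335.2,132.7),(395.3,153.8)))
c.save('rods',(270,95,380,165),7);s.save('rods2',(360,110,440,200),6)
"
```

```text
(array([732.9,  49.5, 238.5]), np.float64(0.5)) (array([730. ,  24. , 235.4]), np.float64(1.3))
```

View pics/rods.png

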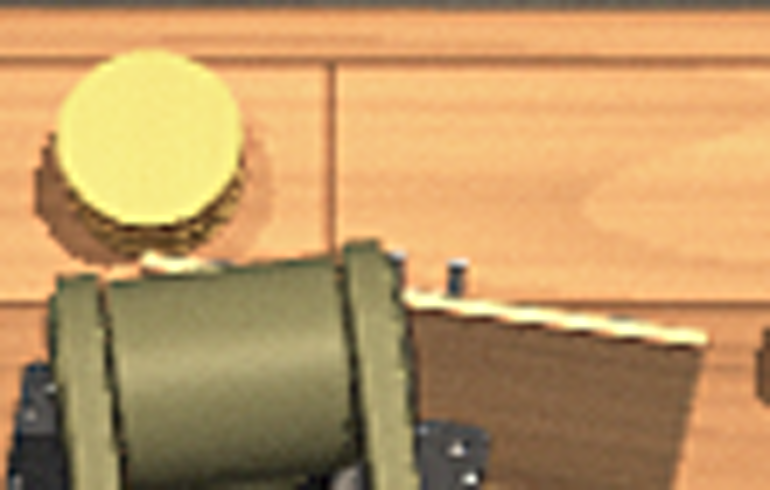

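View pics/rods2.png

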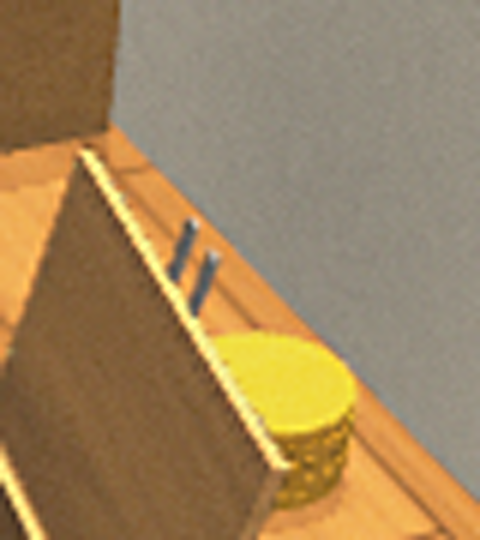

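```bash
python3 -c "
from h import *
c=Cam('top');s=Cam('side')
def tri(a,b):
    d1=c.ray(*a);d2=s.ray(*b);A=np.c_[d1,-d2];t=np.linalg.lstsq(A,s.p-c.p,rcond=None)[0]
    p,q=c.p+t[0]*d1,s.p+t[1]*d2;return ((p+q)/2),np.linalg.norm(p-q).round(1)
a=np.radians(-8.8);ex=np.array([np.cos(a),np.sin(a)]);ey=np.array([-ex[1],ex[0]])
def loc(P): d=P[:2]-np.array([605.9,56]);return (d@ex).round(1),(d@ey).round(1),P[2].round(1)
k=lambda q,f,o:((q[0]+.5)/f-.5+o[0],(q[1]+.5)/f-.5+o[1])
for nm,t,ss in [('Rcorner',k((574,140),6,(275,120)),k((285,465),6,(360,110))),('Lcorner',k((95,72),6,(275,120)),k((83,150),6,(360,110))),('prL',k((311,68),6,(275,120)),k((193,220),6,(360,110))),('prR',k((361,76),6,(275,120)),k((212,254),6,(360,110))),
 ('prLbase',k((311,98),6,(275,120)),k((176,278),6,(360,110)))]:
    P,r=tri(t,ss);print(nm,loc(P),r)
"
```

```text
Rcorner (np.float64(119.7), np.float64(-122.7), np.float64(213.0)) 2.0
Lcorner (np.float64(116.2), np.float64(124.1), np.float64(214.1)) 1.3
prL (np.float64(126.9), np.float64(14.1), np.float64(241.3)) 1.2
prR (np.float64(126.7), np.float64(-11.2), np.float64(240.2)) 0.8
prLbase (np.float64(121.2), np.float64(12.8), np.float64(213.7)) 2.1
```

```bash
python3 -c "
from h import *
go([740,-15,272],81.2)"
```

```text
t22.43 tcp [580.7 110.5 270.6] x [-0.001 -0.    -1.   ] yaw_y 81.20 deg gap 14.4 F [ 0.1  0.7 -0.8] q [ 0.13  0.36  1.3  -0.    1.49 -1.29]
rotvec [-0.     -0.001   0.0003]
shift m after turn [-0.0014 -0.0996  0.1767]
```

Call:
apply_moves(plan=[0,0,0,-0.005,-0.025,0.044,0,0,0,0,0,-0.025,0.044,0,0,0,0,0,-0.025,0.044,0,0,0,0,0,-0.025,0.0445,0,0,0,0,0,0,0,0])

```text
clock: 23.05
eef_pos: [741.2, -17.9, 270.8]
eef_rot: [-3.022, 1.564, 3.105]
wrist_force: [-1.0, 0.3, -0.7]
finger_gap: 0.7
```

```bash
python3 -c "
from h import *
go([740,-15,195],81.2);s=Cam('side');s.save('s11',(250,20,470,270),2.4);s=Cam('top');s.save('t11',(250,80,450,240),3.5)"
```

```text
t23.05 tcp [741.2 -17.9 270.8] x [-0.006  0.    -1.   ] yaw_y 81.04 deg gap 0.7 F [-1.   0.3 -0.7] q [-0.07  0.76  0.69 -0.    1.7  -1.49]
rotvec [-0.0029 -0.0063  0.0008]
shift m after turn [ 0.0758  0.0027 -0.0017]
```

View pics/s11.png

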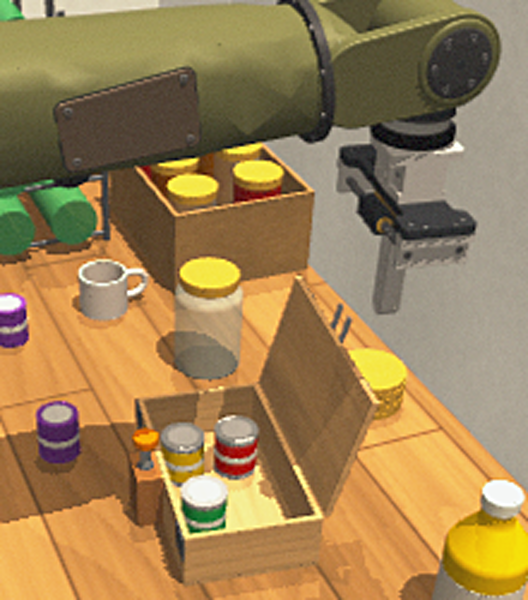

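View pics/t11.png

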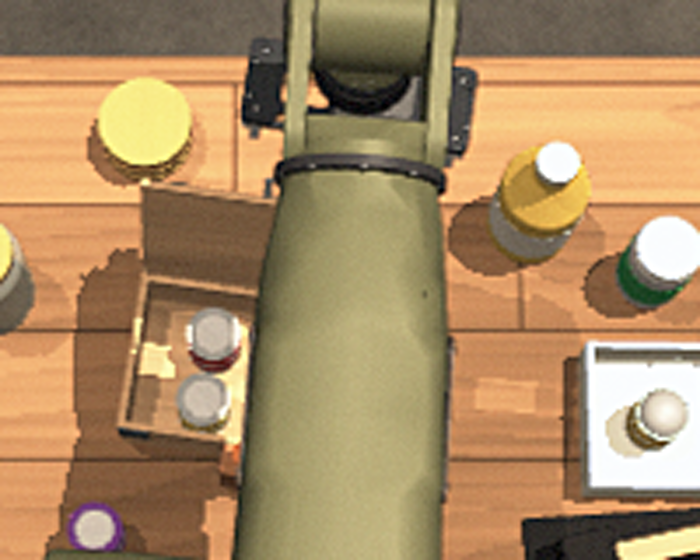

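Call:
apply_moves(plan=[0,0,0,0.04,0,0,0,0,0,0,0.036,0,0,0,0,0,0,0,0,0,0])

```text
clock: 23.52
eef_pos: [738.4, -14.2, 198.3]
eef_rot: [-3.074, 1.566, 3.057]
wrist_force: [0.2, -0.1, 0.8]
finger_gap: 0.5
```

```bash
python3 -c "
from h import *
rep();
a=np.radians(-8.8);ex=np.array([np.cos(a),np.sin(a)]);ey=np.array([-ex[1],ex[0]])
d=state()[1][:2]-np.array([605.9,56]);print(d@ex,d@ey)
h=9
# tool-frame path along outer face at radius r for theta, finger half depth 8: tip point contact
import math
for th in [103.3,95,85,75,65,55,45,35,25,15,8,3,0]:
    t=math.radians(th);r=128
    print(th,'face pt x %.1f z %.1f'%(75-r*math.cos(t)+h*math.sin(t),70+r*math.sin(t)+h*math.cos(t)))"
```

```text
t23.52 tcp [738.4 -14.2 198.3] x [-0.005  0.    -1.   ] yaw_y 81.26 deg gap 0.5 F [ 0.2 -0.1  0.8] q [-0.07  0.76  0.85  0.    1.54 -1.49]
141.68364060821824 -49.119405719724654
103.3 face pt x 113.2 z 192.5
95 face pt x 95.1 z 196.7
85 face pt x 72.8 z 198.3
75 face pt x 50.6 z 196.0
65 face pt x 29.1 z 189.8
55 face pt x 9.0 z 180.0
45 face pt x -9.1 z 166.9
35 face pt x -24.7 z 150.8
25 face pt x -37.2 z 132.3
15 face pt x -46.3 z 111.8
8 face pt x -50.5 z 96.7
3 face pt x -52.4 z 85.7
0 face pt x -53.0 z 79.0
```

Call:
apply_moves(plan=[0,0,0,0,0,-0.01,0,0,0,0,0,0,-0.01,0,0,0,0,0,0,-0.01,0,0,0,0,0,0,-0.01,0,0,0,0,0,0,-0.01,0])

```text
clock: 24.15
eef_pos: [690.9, -7.1, 203.9]
eef_rot: [0.079, 1.566, -0.074]
wrist_force: [2.8, 0.6, 1.4]
finger_gap: 0.4
```

Call:
apply_moves(plan=[0,0,0,0,0,-0.01,0,0,0,0,0,0,-0.011,0,0,0,0,0.001,0,-0.011,0,0,0,0,0.001,0,-0.011,0,0,0,0,0.003,0,-0.011,0])

```text
clock: 24.78
eef_pos: [637.5, 1.1, 198.3]
eef_rot: [0.086, 1.566, -0.066]
wrist_force: [3.1, -1.1, -0.2]
finger_gap: -0.2
```

```bash
cat >> h.py <<'E'
def locp(P):
    a=np.radians(-8.8);ex=np.array([np.cos(a),np.sin(a)]);ey=np.array([-ex[1],ex[0]]);d=np.asarray(P)[:2]-np.array([605.9,56]);return np.round([d@ex,d@ey,P[2]],1)
E
python3 -c "
from h import *
rep();print(locp(state()[1]))
s=Cam('side');s.save('s12',(250,20,470,270),2.4)"
```

```text
t24.77 tcp [637.5   1.1 198.3] x [ 0.004 -0.    -1.   ] yaw_y 81.24 deg gap -0.2 F [ 3.1 -1.1 -0.2] q [-0.06  0.5   1.26 -0.    1.38 -1.47]
[ 39.6 -49.4 198.3]
```

View pics/s12.png

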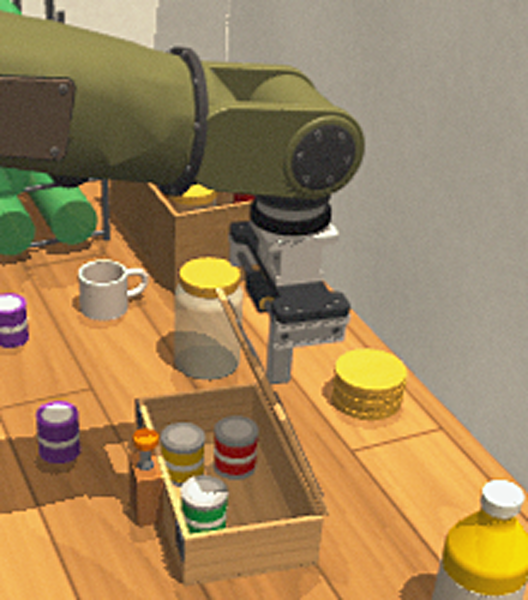

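Call:
apply_moves(plan=[0,0,0,0.008,0,-0.011,0,0,0,0,0.008,0,-0.011,0,0,0,0,0.007,0,-0.009,0,0,0,0,0.007,0,-0.009,0,0,0,0,0.0085,0,-0.008,0])

```text
clock: 25.45
eef_pos: [589.5, 8.1, 157.0]
eef_rot: [0.152, 1.57, -0.001]
wrist_force: [1.2, 0.2, 2.1]
finger_gap: 0.2
```

Call:
apply_moves(plan=[0,0,0,0.0085,0,-0.008,0,0,0,0,0.009,0,-0.006,0,0,0,0,0.009,0,-0.006,0])

```text
clock: 25.82
eef_pos: [569.7, 11.0, 129.7]
eef_rot: [-2.19, 1.571, -2.343]
wrist_force: [2.1, 0.2, 0.8]
finger_gap: 0.3
```

```bash
python3 -c "
from h import *
rep();print(locp(state()[1]))
s=Cam('side');s.save('s13',(250,20,470,270),2.4)"
```

```text
t25.82 tcp [569.7  11.  129.7] x [-0. -0. -1.] yaw_y 81.20 deg gap 0.3 F [2.1 0.2 0.8] q [-0.04  0.41  1.55 -0.    1.18 -1.46]
[-28.9 -50.  129.7]
```

View pics/s13.png

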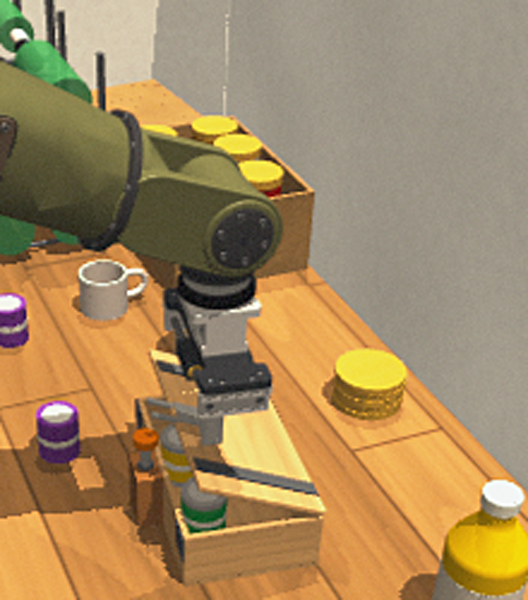

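Call:
apply_moves(plan=[0,0,0,0.008,0,-0.004,0,0,0,0,0.008,0,-0.004,0,0,0,0,0.007,0,-0.003,0,0,0,0,0.006,0,-0.002,0,0,0,0,0.004,0,-0.001,0])

```text
clock: 26.5
eef_pos: [556.1, 13.1, 97.0]
eef_rot: [-2.965, 1.571, -3.118]
wrist_force: [1.0, -0.2, 0.6]
finger_gap: 0.3
```

```bash
python3 -c "
from h import *
rep();print(locp(state()[1]))
s=Cam('side');s.save('s14',(250,60,410,270),3)"
```

```text
t26.50 tcp [556.1  13.1  97. ] x [-0. -0. -1.] yaw_y 81.20 deg gap 0.3 F [ 1.  -0.2  0.6] q [-0.04  0.43  1.62 -0.    1.1  -1.46]
[-42.7 -50.   97. ]
```

View pics/s14.png

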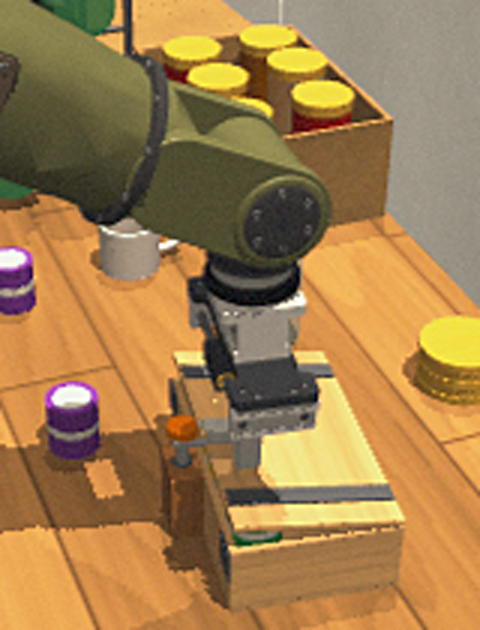

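Nearly shut. Press slowly to closure.

Call:
apply_moves(plan=[0,0,0,0.004,0,-0.001,0,0,0,0,0.004,0,0,0,0,0,0,0.003,0,0,0,0,0,0,0.003,0,0,0,0,0,0,0.002,0,0,0])

```text
clock: 27.18
eef_pos: [555.1, 13.3, 81.2]
eef_rot: [-3.116, 1.57, 3.014]
wrist_force: [-0.9, 0.3, 1.4]
finger_gap: 0.4
```

Call:
apply_moves(plan=[0,0,0,0.002,0,0,0,0,0,0,0.001,0,0,0,0,0,0,0,0,0,0])

```text
clock: 27.55
eef_pos: [555.2, 13.3, 78.8]
eef_rot: [0.157, 1.571, 0.004]
wrist_force: [-3.0, 0.1, 5.1]
finger_gap: 0.4
```

Call:
apply_moves(plan=[0,0,0,0.0015,0,0,0,0,0,0,0.0015,0,0,0,0,0,0,0,0,0,0,0,0,0,0,0,0,0])

```text
clock: 28.05
eef_pos: [555.5, 13.2, 78.4]
eef_rot: [0.014, 1.569, -0.139]
wrist_force: [-17.1, -0.0, 34.8]
finger_gap: 0.4
```

```bash
python3 -c "
from h import *
rep();print(locp(state()[1]))
s=Cam('side');s.save('s15',(280,150,400,270),5)"
```

```text
t28.05 tcp [555.5  13.2  78.4] x [ 0.001 -0.    -1.   ] yaw_y 81.21 deg gap 0.4 F [-17.1  -0.   34.8] q [-0.04  0.45  1.63 -0.    1.06 -1.46]
[-43.3 -50.   78.4]
```

View pics/s15.png

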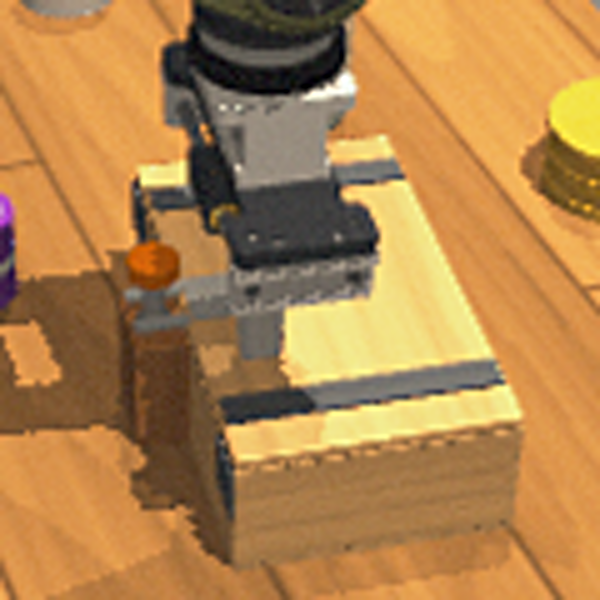

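Call:
apply_moves(plan=[0,0,0,-0.02,0,0,0,0,0,0,-0.04,0,0,0,0,0,0,-0.05,0,0,0])

```text
clock: 28.48
eef_pos: [554.8, 13.3, 186.0]
eef_rot: [-3.026, 1.569, 3.103]
wrist_force: [0.7, 0.4, -0.2]
finger_gap: 0.3
```

```bash
python3 -c "
from h import *
c=Cam('top');c.save('t16',(360,165,480,275),5);s=Cam('side');s.save('s16',(280,150,400,270),5)
go([439,-300,150],81.2)"
```

```text
t28.57 tcp [557.2  13.2 190.7] x [ 0.008 -0.    -1.   ] yaw_y 81.20 deg gap 0.4 F [ 0.4 -0.5 -0.2] q [-0.04  0.32  1.53 -0.    1.28 -1.46]
rotvec [ 0.      0.0084 -0.0009]
shift m after turn [ 0.0407 -0.3276 -0.0689]
```

View pics/t16.png

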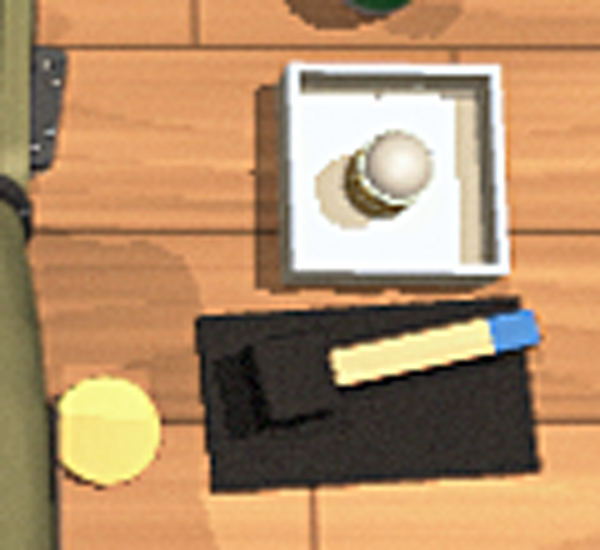

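View pics/s16.png

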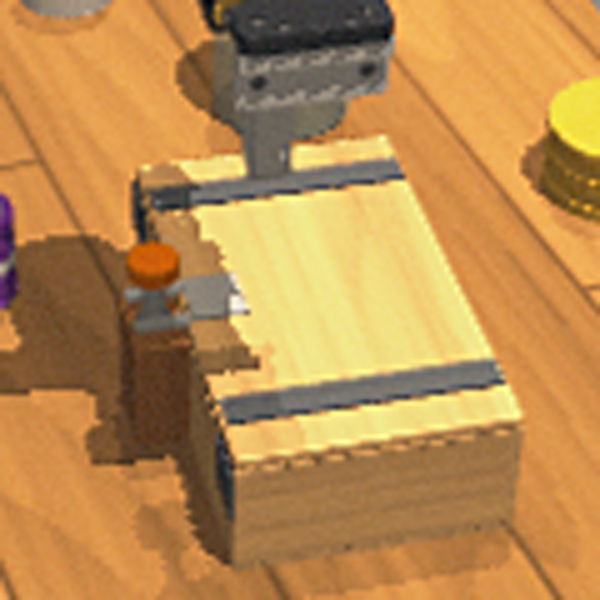

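Call:
apply_moves(plan=[0.176,0,0,0,0,0,60,0.176,0,0,0,0,0,60,0.176,0,0,0,0,0,60,0.176,0,0,0,0,0,60,0.176,0,0,0,0,0,60], force=60)

```text
clock: 29.2
eef_pos: [555.1, 13.3, 184.8]
eef_rot: [-2.049, 1.57, -3.089]
wrist_force: [0.4, 0.8, -0.8]
finger_gap: 47.1
```

Call:
apply_moves(plan=[0.176,0,0,0,0,0,60,0.175,0,0,0,0,0,60,0,0,0,0,0,0,60])

```text
clock: 29.58
eef_pos: [555.2, 13.3, 184.9]
eef_rot: [-1.752, 1.57, -3.135]
wrist_force: [0.2, -0.3, 0.3]
finger_gap: 56.6
```

```bash
python3 -c "
from h import *
go([439.5,-298.5,150],10.7)"
```

```text
t29.57 tcp [555.2  13.3 184.9] x [-0. -0. -1.] yaw_y 10.73 deg gap 56.6 F [ 0.2 -0.3  0.3] q [-0.04  0.33  1.53 -0.    1.28 -0.23]
rotvec [ 0.0006 -0.0001  0.0004]
shift m after turn [ 0.0349 -0.1715  0.2849]
```

Norm 0.334 → 6 rows.

Call:
apply_moves(plan=[0,0,0,0.006,-0.0286,0.0475,60,0,0,0,0.006,-0.0286,0.0475,60,0,0,0,0.006,-0.0286,0.0475,60,0,0,0,0.006,-0.0286,0.0475,60,0,0,0,0.006,-0.0286,0.0475,60])

```text
clock: 30.2
eef_pos: [457.8, -248.2, 155.1]
eef_rot: [0.761, 1.571, -0.618]
wrist_force: [-0.0, 0.0, 0.3]
finger_gap: 56.4
```

Call:
apply_moves(plan=[0,0,0,0.005,-0.0286,0.0475,60,0,0,0,0,0,0,60,0,0,0,0,0,0,60])

```text
clock: 30.58
eef_pos: [439.4, -298.3, 150.3]
eef_rot: [-2.785, 1.57, 2.116]
wrist_force: [0.2, 0.0, 0.8]
finger_gap: 56.5
```

```bash
python3 -c "
from h import *
go([439.5,-298.5,12],10.7);c=Cam('wrist');c.save('w17')
a=np.radians(100.7);mx=np.array([np.cos(a),np.sin(a)]);h=np.array([430.2,-249.2])
for d,z in((0,58),(-25,43),(-50,43),(-165,43)): print(d,np.round(c.pix([*(h+d*mx),z]),1))
"
```

```text
t30.57 tcp [ 439.4 -298.3  150.3] x [-0.  0. -1.] yaw_y 10.81 deg gap 56.5 F [0.2 0.  0.8] q [-0.67  0.31  1.64  0.    1.19 -0.85]
rotvec [ 0.0018 -0.0003  0.0001]
shift m after turn [1.383e-01 1.000e-04 3.000e-04]
0 [316.6 149.7]
-25 [316.6 173.9]
-50 [316.6 198.5]
-165 [316.5 298.7]
```

View pics/w17.png

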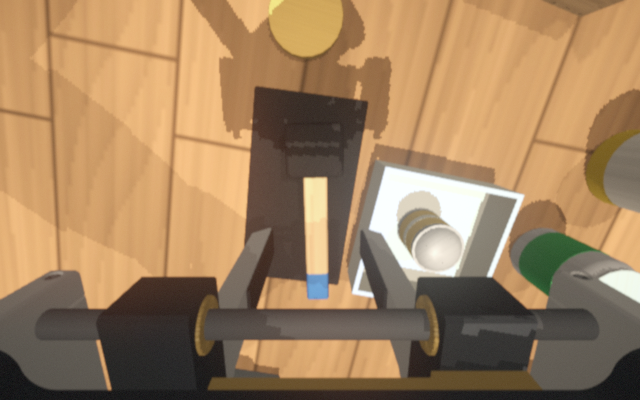

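Call:
apply_moves(plan=[0,0,0,0.05,0,0,60,0,0,0,0.05,0,0,60,0,0,0,0.028,0,0,60,0,0,0,0.01,0,0,60,0,0,0,0,0,0,60])

```text
clock: 31.25
eef_pos: [439.8, -298.1, 12.8]
eef_rot: [0.877, 1.571, -0.506]
wrist_force: [-0.2, 0.1, 0.2]
finger_gap: 56.5
```

Call:
apply_moves(plan=[0,0,0,0,0,0,10,0,0,0,0,0,0,5,0,0,0,0,0,0,5,0,0,0,0,0,0,5], force=60)

```text
clock: 31.75
eef_pos: [439.4, -298.7, 12.8]
eef_rot: [0.533, 1.57, -0.852]
wrist_force: [-0.9, 0.6, 3.9]
finger_gap: 23.3
```

```bash
python3 -c "
from h import *
rep()"
```

```text
t31.75 tcp [ 439.4 -298.7   12.8] x [ 0. -0. -1.] yaw_y 10.67 deg gap 23.3 F [-0.9  0.6  3.9] q [-0.67  0.5   1.74 -0.    0.9  -0.85]
```

Gripped (23.3 mm). Lift.

Call:
apply_moves(plan=[0,0,0,-0.02,0,0,5,0,0,0,-0.05,0,0,5,0,0,0,-0.06,0,0,5,0,0,0,-0.055,0,0,5,0,0,0,0,0,0,5])

```text
clock: 32.38
eef_pos: [440.4, -299.4, 201.2]
eef_rot: [0.717, 1.564, -0.667]
wrist_force: [-0.3, -1.0, -4.1]
finger_gap: 23.5
```

```bash
python3 -c "
from h import *
go([517,20,197],0);s=Cam('side');s.save('s18',(240,170,460,390),2.6)"
```

```text
t32.38 tcp [ 440.4 -299.4  201.2] x [ 0.005 -0.004 -1.   ] yaw_y 10.67 deg gap 23.5 F [-0.3 -1.  -4.1] q [-0.67  0.26  1.58 -0.    1.29 -0.85]
rotvec [ 0.1862  0.0047 -0.005 ]
shift m after turn [ 0.0042  0.0766 -0.3194]
```

View pics/s18.png

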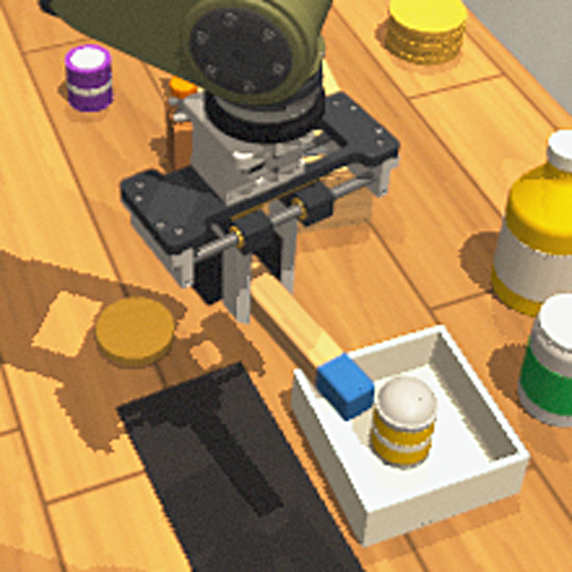

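Call:
apply_moves(plan=[0.0931,0,0,0,0,0,5,0.0931,0,0,0,0,0,5,0,0,0,0,0.013,-0.055,5,0,0,0,0,0.013,-0.055,5,0,0,0,0,0.013,-0.055,5])

```text
clock: 33.05
eef_pos: [477.6, -131.7, 195.1]
eef_rot: [-1.91, 1.567, 2.802]
wrist_force: [0.6, -0.4, -3.3]
finger_gap: 23.8
```

Call:
apply_moves(plan=[0,0,0,0,0.013,-0.055,5,0,0,0,0,0.013,-0.055,5,0,0,0,0,0.012,-0.054,5,0,0,0,0,0,0,5])

```text
clock: 33.55
eef_pos: [515.7, 33.4, 194.9]
eef_rot: [-1.652, 1.567, 3.064]
wrist_force: [-0.3, 0.1, -2.7]
finger_gap: 23.7
```

```bash
python3 -c "
from h import *
go([517.5,29,197],0);s=Cam('side');s.save('s19',(240,90,400,270),3.2);c=Cam('wrist');c.save('w19');c=Cam('top');c.save('t19',(280,150,370,230),7)"
```

```text
t33.55 tcp [515.7  33.4 194.9] x [-0.004  0.    -1.   ] yaw_y 0.24 deg gap 23.7 F [-0.3  0.1 -2.7] q [-0.01  0.24  1.63  0.    1.28 -0.01]
rotvec [ 0.0042 -0.0003  0.004 ]
shift m after turn [-0.0021  0.0018  0.0044]
```

View pics/s19.png

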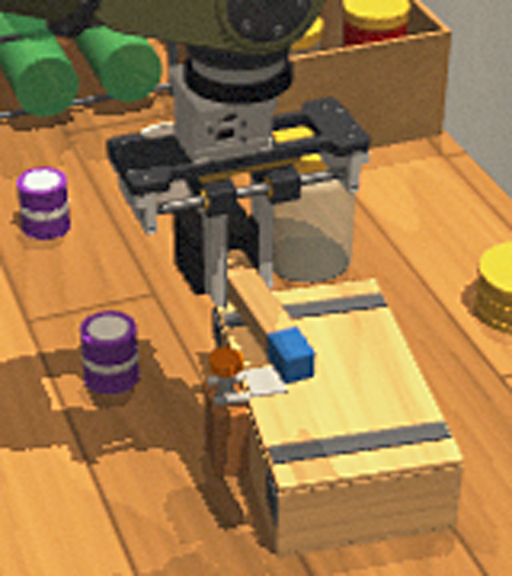

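View pics/w19.png

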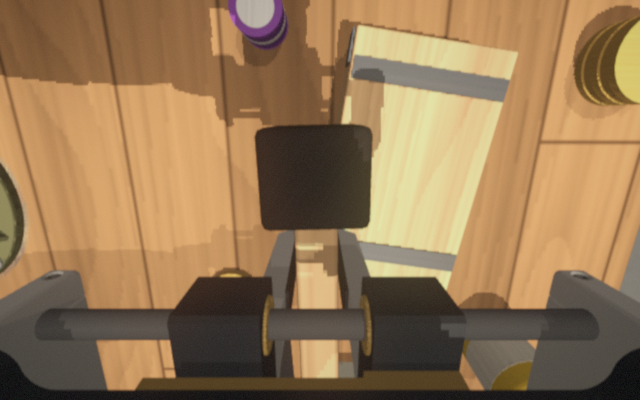

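Call:
apply_moves(plan=[0,0,0,0.03,0.002,0.004,5,0,0,0,0.02,0,0,5,0,0,0,0.012,0,0,5,0,0,0,0,0,0,5])

```text
clock: 34.2
eef_pos: [518.0, 25.7, 134.8]
eef_rot: [-1.556, 1.569, -3.128]
wrist_force: [-0.8, 0.7, -2.5]
finger_gap: 23.1
```

```bash
python3 -c "
from h import *
go([517.5,29,115],0);s=Cam('side');s.save('s20',(240,90,400,270),3.2);c=Cam('wrist');c.save('w20')"
```

```text
t34.20 tcp [518.   25.7 134.8] x [-0.001 -0.    -1.   ] yaw_y -0.06 deg gap 23.1 F [-0.8  0.7 -2.5] q [-0.02  0.3   1.69 -0.    1.15 -0.02]
rotvec [-0.0011  0.      0.0015]
shift m after turn [ 0.0198 -0.0005 -0.0033]
```

View pics/s20.png

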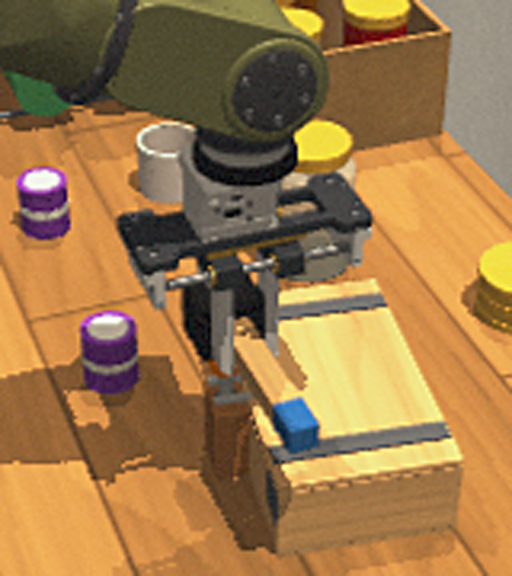

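View pics/w20.png

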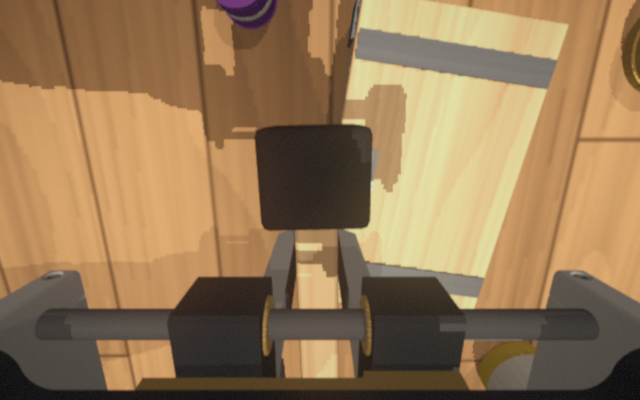

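Call:
apply_moves(plan=[0,0,0,0.006,0,-0.003,5,0,0,0,0.005,0,0,5,0,0,0,0.004,0,0,5,0,0,0,0.004,0,0,5,0,0,0,0.004,0,0,5])

```text
clock: 34.92
eef_pos: [518.4, 29.4, 112.5]
eef_rot: [1.609, 1.571, 0.038]
wrist_force: [-2.3, -0.3, 3.2]
finger_gap: 23.8
```

Call:
apply_moves(plan=[0,0,0,0.003,0,0,5,0,0,0,0.003,0,0,5,0,0,0,0.002,0,0,5])

```text
clock: 35.3
eef_pos: [518.4, 29.4, 104.3]
eef_rot: [1.261, 1.571, -0.31]
wrist_force: [-3.4, -1.2, 3.7]
finger_gap: 24.2
```

```bash
python3 -c "
from h import *
rep();c=Cam('wrist');c.save('w21');s=Cam('side');s.save('s21',(280,150,400,270),5)"
```

```text
t35.30 tcp [518.4  29.4 104.3] x [ 0. -0. -1.] yaw_y -0.00 deg gap 24.2 F [-3.4 -1.2  3.7] q [-0.01  0.34  1.72 -0.    1.08 -0.01]
```

View pics/w21.png

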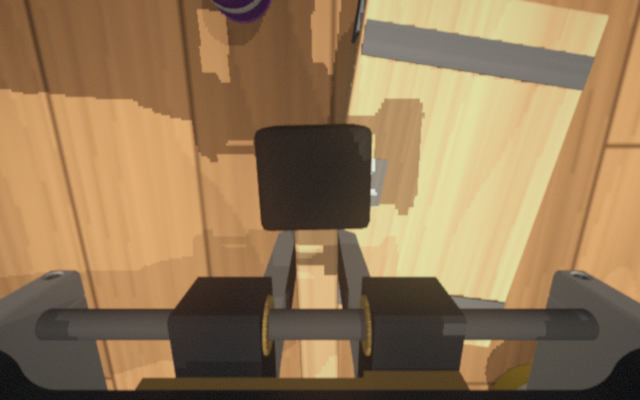

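View pics/s21.png

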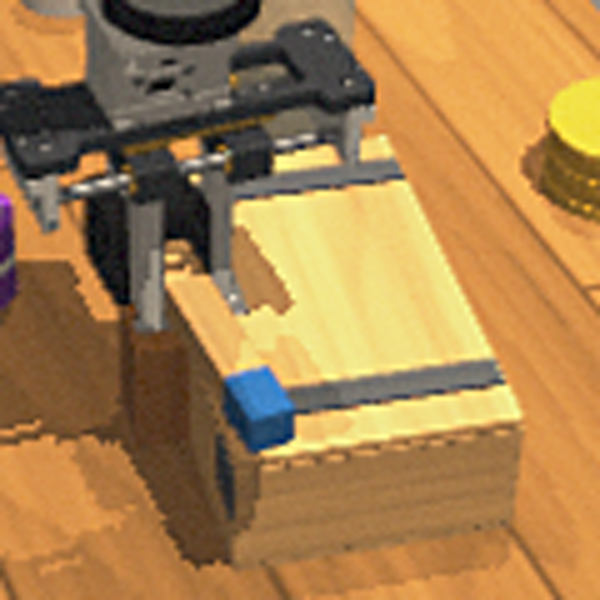

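Call:
apply_moves(plan=[0,0,0,0.001,0,0,5,0,0,0,0.001,0,0,5,0,0,0,0.001,0,0,5,0,0,0,0,0,0,5])

```text
clock: 35.9
eef_pos: [518.5, 29.3, 102.0]
eef_rot: [1.314, 1.57, -0.257]
wrist_force: [-5.1, -2.6, 9.1]
finger_gap: 23.5
```

```bash
python3 -c "
from h import *
rep();print(state()[0]['moment'])"
```

```text
t35.90 tcp [518.5  29.3 102. ] x [ 0. -0. -1.] yaw_y 0.00 deg gap 23.5 F [-5.1 -2.6  9.1] q [-0.01  0.34  1.72 -0.    1.08 -0.01]
[-0.13434595  1.07545106  0.18061641]
```

Call:
apply_moves(plan=[0,0,0,0.001,0,0,5,0,0,0,0.001,0,0,5,0,0,0,0,0,0,5])

```text
clock: 36.28
eef_pos: [518.9, 29.1, 101.1]
eef_rot: [1.357, 1.569, -0.214]
wrist_force: [-7.6, -3.9, 20.9]
finger_gap: 23.6
```

Call:
apply_moves(plan=[0,0,0,0.001,0,0,5,0,0,0,0.001,0,0,5,0,0,0,0,0,0,5])

```text
clock: 36.65
eef_pos: [519.0, 28.6, 99.5]
eef_rot: [1.02, 1.568, -0.551]
wrist_force: [-10.2, -8.2, 25.1]
finger_gap: 23.4
```

```bash
python3 -c "
from h import *
rep();c=Cam('wrist');c.save('w22');s=Cam('side');s.save('s22',(280,150,400,270),5)"
```

```text
t36.65 tcp [519.   28.6  99.5] x [ 0.002 -0.001 -1.   ] yaw_y 0.01 deg gap 23.4 F [-10.2  -8.2  25.1] q [-0.01  0.35  1.72 -0.    1.07 -0.01]
```

View pics/w22.png

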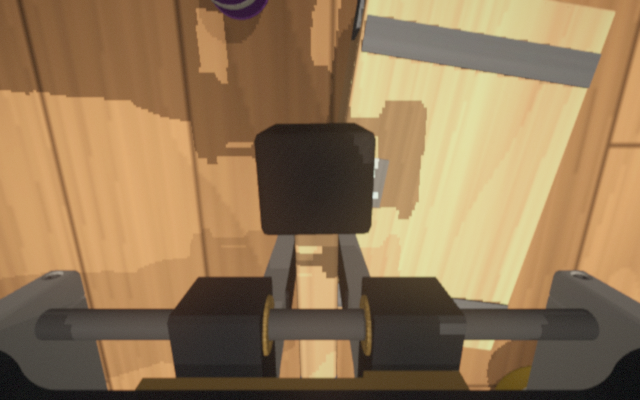

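Call:
apply_moves(plan=[0,0,0,-0.02,0,0,5,0,0,0,-0.04,0,0,5,0,0,0,-0.04,0,0,5,0,0,0,0,0.02,0.055,5,0,0,0,0,0,0.055,5])

```text
clock: 37.38
eef_pos: [539.0, -81.7, 197.2]
eef_rot: [1.393, 1.57, -0.176]
wrist_force: [0.3, 0.1, -3.2]
finger_gap: 23.5
```

```bash
python3 -c "
from h import *
rep();c=Cam('wrist');c.save('w23');s=Cam('side');s.save('s23',(280,130,400,270),4.2);t=Cam('top')
def tri(a,b):
    d1=t.ray(*a);d2=s.ray(*b);A=np.c_[d1,-d2];q=np.linalg.lstsq(A,s.p-t.p,rcond=None)[0]
    return (t.p+q[0]*d1+s.p+q[1]*d2)/2
hs=cv2.cvtColor(s.im,cv2.COLOR_BGR2HSV);m=(hs[:,:,0]>4)&(hs[:,:,0]<16)&(hs[:,:,1]>200)&(hs[:,:,2]>150)
for p,st in blobs(s.im,m,8): print(p.round(1),st)
print('up',s.pix([517,69.8,113]),'down',s.pix([517,69.8,94]))
"
```

```text
t37.38 tcp [539.  -81.7 197.2] x [ 0.001 -0.    -1.   ] yaw_y 0.08 deg gap 23.5 F [ 0.3  0.1 -3.2] q [-0.22  0.3   1.55  0.    1.3  -0.22]
[218.5 156. ] [215 156   8   1   8]
[219. 171.] [211 169  16   5  28]
[310.1 206.6] [305 204  11   6  51]
up (np.float64(309.35783210883056), np.float64(200.31034272860884)) down (np.float64(309.43845155136233), np.float64(205.95451158104765))
```

View pics/s23.png

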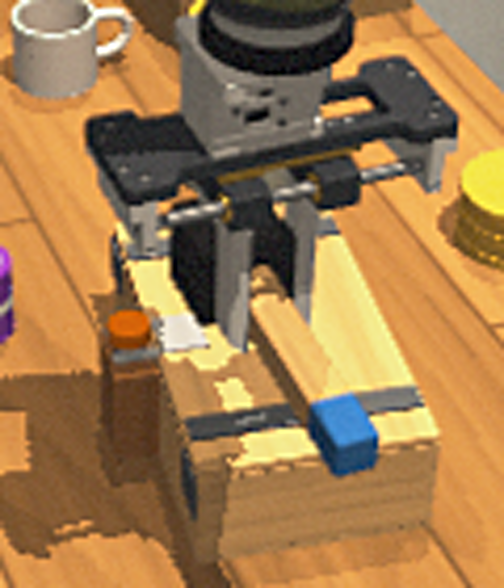

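View pics/w23.png

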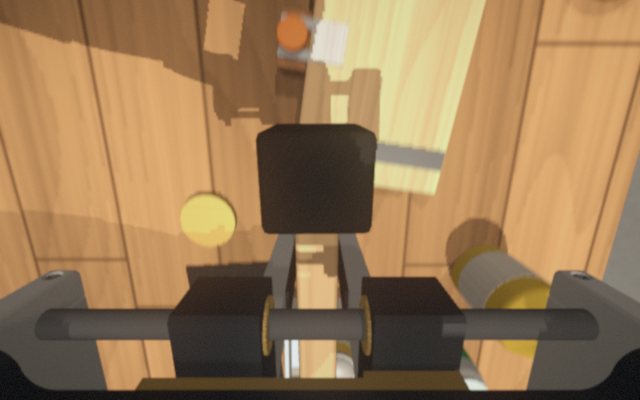

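Call:
apply_moves(plan=[-0.0935,0,0,0,0,0,5,-0.0935,0,0,0,0,0,5,0,0,0,0,0,0,5])

```text
clock: 37.9
eef_pos: [538.4, -79.7, 197.1]
eef_rot: [-2.499, 1.57, 2.4]
wrist_force: [0.4, -0.1, -3.2]
finger_gap: 23.5
```

```bash
python3 -c "
from h import *
go([437.5,-302,150],10.7)"
```

```text
t37.90 tcp [538.4 -79.7 197.1] x [-0.  0. -1.] yaw_y 10.73 deg gap 23.5 F [ 0.4 -0.1 -3.2] q [-0.21  0.29  1.55  0.    1.3  -0.4 ]
rotvec [ 0.0005 -0.0003  0.0002]
shift m after turn [ 0.0471 -0.1404  0.1997]
```

Call:
apply_moves(plan=[0,0,0,0.009,-0.028,0.04,5,0,0,0,0.009,-0.028,0.04,5,0,0,0,0.009,-0.028,0.04,5,0,0,0,0.009,-0.028,0.04,5,0,0,0,0.01,-0.028,0.04,5])

```text
clock: 38.52
eef_pos: [437.5, -304.0, 151.2]
eef_rot: [1.058, 1.57, -0.328]
wrist_force: [0.6, -0.5, -2.9]
finger_gap: 23.3
```

Call:
apply_moves(plan=[0,-0.06,0,0,0,0,5,0,0,0,0,0,0,5])

```text
clock: 38.78
eef_pos: [438.0, -302.5, 151.3]
eef_rot: [0.002, 1.511, -1.384]
wrist_force: [-0.3, -0.5, -1.9]
finger_gap: 23.2
```

```bash
python3 -c "
from h import *
go([437.5,-302,150]);c=Cam('side');c.save('s24',(240,170,460,390),2.6)"
```

```text
t38.77 tcp [ 438.  -302.5  151.3] x [ 0.011 -0.058 -0.998] yaw_y 10.63 deg gap 23.2 F [-0.3 -0.5 -1.9] q [-0.65  0.29  1.67 -0.04  1.14 -0.82]
shift m after turn [ 0.0013 -0.0004 -0.0006]
```

View pics/s24.png

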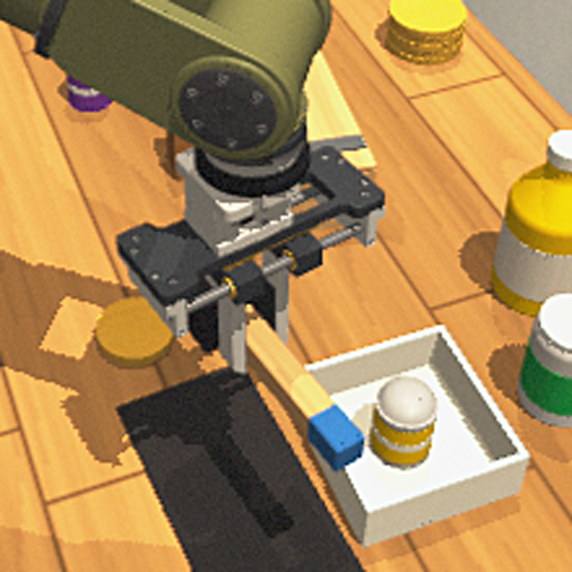

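Call:
apply_moves(plan=[0,0,0,0.05,0,-0.003,5,0,0,0,0.05,0,-0.003,5,0,0,0,0.02,0,-0.0012,5,0,0,0,0.01,0,-0.0006,5,0,0,0,0.005,0,-0.0003,5])

```text
clock: 39.45
eef_pos: [438.5, -303.1, 16.4]
eef_rot: [0.008, 1.511, -1.375]
wrist_force: [-0.3, 0.6, -3.2]
finger_gap: 23.6
```

Call:
apply_moves(plan=[0,0,0,0.001,0,0,5,0,0,0,0,0,0,5])

```text
clock: 39.7
eef_pos: [438.3, -303.4, 15.9]
eef_rot: [0.013, 1.51, -1.371]
wrist_force: [-0.1, 0.2, -2.8]
finger_gap: 23.2
```

```bash
python3 -c "
from h import *
rep();c=Cam('side');c.save('s25',(260,240,460,390),3.5)"
```

```text
t39.70 tcp [ 438.3 -303.4   15.9] x [ 0.012 -0.06  -0.998] yaw_y 10.71 deg gap 23.2 F [-0.1  0.2 -2.8] q [-0.65  0.48  1.76 -0.05  0.85 -0.81]
```

View pics/s25.png

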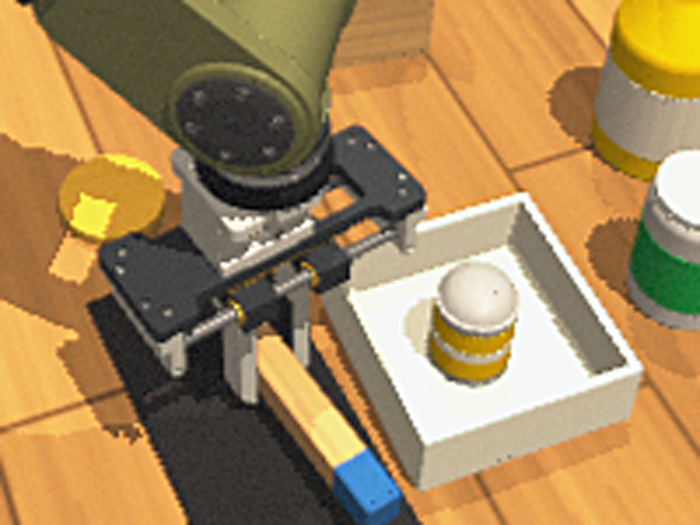

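Call:
apply_moves(plan=[0,0,0,0.0015,0,0,5,0,0,0,0.001,0,0,5,0,0,0,0,0,0,5])

```text
clock: 40.12
eef_pos: [438.2, -303.5, 13.0]
eef_rot: [0.006, 1.51, -1.378]
wrist_force: [-0.5, -0.4, 0.7]
finger_gap: 23.8
```

Call:
apply_moves(plan=[0,0,0,0.001,0,0,5,0,0,0,0,0,0,5])

```text
clock: 40.38
eef_pos: [438.3, -303.8, 12.3]
eef_rot: [0.009, 1.51, -1.375]
wrist_force: [-2.3, -1.7, 7.3]
finger_gap: 23.2
```

Resting on the mat. Release, then retreat along the tool axis.

Call:
apply_moves(plan=[0,0,0,0,0,0,40,0,0,0,0,0,0,45,0,0,0,0,0,0,50,0,0,0,0,0,0,50], force=10)

```text
clock: 40.88
eef_pos: [438.0, -303.3, 11.6]
eef_rot: [-0.001, 1.511, -1.385]
wrist_force: [0.0, -0.6, -0.4]
finger_gap: 47.1
```

Call:
apply_moves(plan=[0,0,0,-0.02,0,0.001,50,0,0,0,-0.04,0,0.002,50,0,0,0,-0.05,0,0.003,50,0,0,0,-0.06,0,0,50,0,0,0,-0.06,0,0,50])

```text
clock: 41.5
eef_pos: [436.2, -295.4, 243.6]
eef_rot: [-0.001, 1.511, -1.384]
wrist_force: [0.6, -0.5, -0.5]
finger_gap: 47.4
```

Call:
apply_moves(plan=[0,0.06,0,0,-0.05,-0.03,50,0,0,0,0,-0.05,-0.03,50,0,0,0,0,-0.05,-0.03,50,0,0,0,0,0,0,50])

```text
clock: 42.0
eef_pos: [270.5, -234.4, 240.4]
eef_rot: [0.507, 1.569, -0.878]
wrist_force: [0.1, -1.3, 0.2]
finger_gap: 47.0
```

```bash
python3 -c "
from h import *
rep();c=Cam('side');c.save('s26',(190,110,470,400),2);t=Cam('top');t.save('t26',(170,120,490,290),2.4)"
```

```text
t42.00 tcp [ 270.5 -234.4  240.4] x [ 0.001 -0.002 -1.   ] yaw_y 10.63 deg gap 47.0 F [ 0.1 -1.3  0.2] q [-0.82 -0.18  1.95 -0.    1.37 -1.  ]
```

View pics/s26.png

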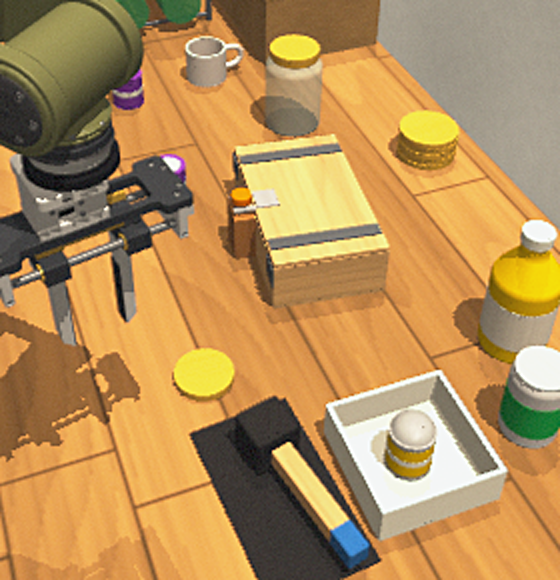

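View pics/t26.png

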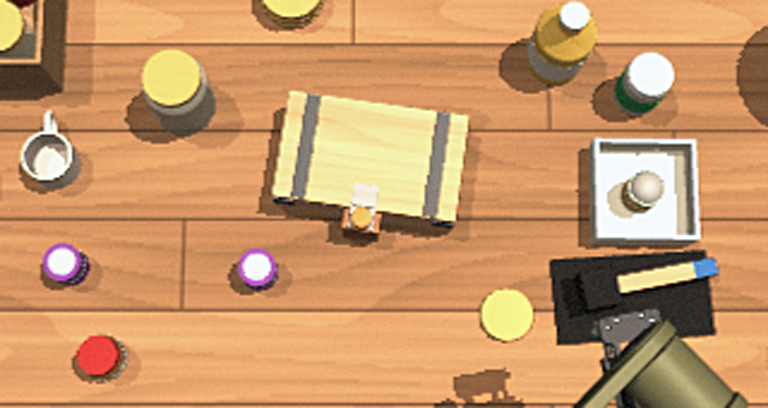

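```bash
python3 -c "
from h import *
c=Cam('side');c.save('s27',(290,160,400,270),5);t=Cam('top');t.save('t27',(280,150,370,220),8)
hs=cv2.cvtColor(c.im,cv2.COLOR_BGR2HSV);m=(hs[:,:,0]>4)&(hs[:,:,0]<18)&(hs[:,:,1]>190)&(hs[:,:,2]>120)
m[:,:295]=0;m[:,330:]=0;m[:190]=0;m[225:]=0
for p,st in blobs(c.im,m,8): print(p.round(1),st)
im=cv2.imread('pics/side0.png');hs=cv2.cvtColor(im,cv2.COLOR_BGR2HSV);m=(hs[:,:,0]>4)&(hs[:,:,0]<18)&(hs[:,:,1]>190)&(hs[:,:,2]>120)
m[:,:295]=0;m[:,330:]=0;m[:190]=0;m[225:]=0
for p,st in blobs(c.im,m,8): print('start',p.round(1),st)
"
```

```text
[311.  210.4] [306 207  10   6  29]
start [310.5 204.8] [305 201  11   7  32]
```

View pics/s27.png

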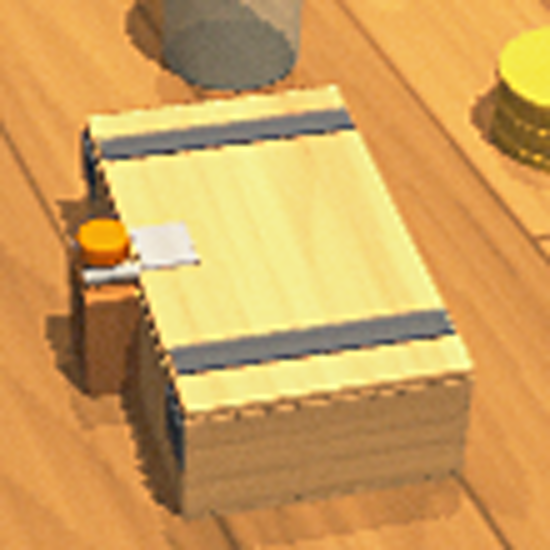

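```bash
python3 -c "
from cell import ticket
print(ticket.sign_off())"
```

```text
the job is handed in; nothing more can be done
None
```

The job is finished and handed in at about 42 s on the robot's clock. The red, green and yellow sound tins are in the case, and the domed tin is in the white tub. There was no crushed tin and only three sound ones on the bench.

I pushed the lid shut slowly from behind and pressed it down, never over about 40 N at the wrist. I then drove the pin home with the mallet head and laid the mallet back on its mat.

**Last checks:**
- **Lid:** it lies flat in the side picture.
- **Pin:** its head dropped 5.6 pixels in the side view; the full 19 mm stroke predicts 5.64. It also stopped hard under about 28 N.
- **Mallet and domed tin:** the mallet rests flat on the mat, and the domed tin stands in the tub.
- **Bystanders:** the final pictures show the two purple look-alikes, the mug, jars, bottles and brass lid where they stood. I did not measure them again.

**Not as planned:**
- **Green tin:** it met the case floor 6–7 mm early with a brief 45 N at the wrist, probably because it had slid in the grip. It then stood correctly, within 2 mm of its place.
- **Mallet:** it tipped about 4° in the grip at the end of the drive. I tilted the tool to make up for it when laying it down.
- **Lid:** it stood open at about 1.80 rad rather than the stated 1.7.

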